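Dry lay of pattern templates to a measured cloth length

ROBOT

A 6-joint arm with a two-finger parallel gripper is mounted at the origin on the work surface. World frame = base frame: x ahead of the robot, y to its left, z up, the work surface at z = 0. Lengths are in m, angles in rad, forces in N, time in s.
With the tool pointing down it reaches from about 0.425 to 0.95 m from the base axis. Payload 3.5 kg.
Tool frame: the origin (TCP) lies midway between the tips of the shut fingers; the grasp point (between the pads) lies 19 mm behind it; z points along the fingers, y is the direction in which the jaws open and shut (so a half turn about z gives the same grasp; the last joint's range is limited). The gripper opens to 85 mm and grips with 20 to 120 N. Pads are 22 mm wide; open, the fingers measure 114 mm over their backs; the gripper's body (76 mm by 85 mm) begins 54 mm behind the grasp point. The pads swing forward as they close: fully open they stand 13 mm farther back than shut.
Start: joints at [-1.466, 0.286, 1.577, -0, 1.279, -0.15], TCP at [0.17, -0.653, 0.231] pointing down, gripper open.
Joint ranges: [-2.77, 2.77], [-0.9, 2.22], [0.21, 2.48], [-1.53, 4.67], [0.24, 2.81], [-2.84, 2.84]. Speed limits (rad/s): [2.79, 2.79, 3.14, 3.14, 3.14, 3.14].

INTERFACE

Orientations are given as a unit quaternion [x, y, z, w].
In Python, from plant import * gives the robot as it stands.
- The arm moves only by the shell command python3 -m jog 'ROWS' [FORCE]. ROWS is a JSON object of lists of equal length, an entry for each row: "travel": the shift along the world's x, y, z in mm, a list of three; "dr": the turn, a rotation vector about the world's x, y, z in degrees, a list of three; "jaw": the closure in counts, from 0 (fully open) to 255 (shut). In form: {"travel": [[x, y, z], ...], "dr": [[wx, wy, wz], ...], "jaw": [jaw, ...]}. A call has 1 to 5 rows; each row shifts and turns the commanded pose from where the row before left it; what a row does not reach is not made up. A row lasts 1/12 s, in which the tool goes at most 41.7 mm and 7.16 degrees, less where a joint would pass 70% of its speed; a pose out of reach is approached as far as the arm can. A call is refused whole if a number of a shift passes 41.7 or a number of a turn 7.16, either way. A call with a gripper value outside its range is refused whole. The fingers move at their own pace and stop on an object; FORCE is the grip in N (left out, the last holds). Time passes only in rows, so rows that do not move let the fingers close. It gives the time, the measured TCP pose, the force and the opening at its end, in the units of the state.
- get_state(): the state, without advancing time (a new reading comes with each control period).
- read_camera(name): name is "scene" or "side" or "wrist"; returns the picture (400x640x3 uint8, red, green, blue); there is no depth.
- camera_info(name): a dict with "K" (3x3 intrinsics, pixels), "R" (3x3) and "t" (3): a world point X has camera coordinates R X + t; the wrist camera has in their place "mount" (4x4, takes a point from camera to tool coordinates, whose origin is the TCP and whose axes are the flange's). Camera axes: x right, y down, z forward; pixel columns grow to the right and rows downward; lengths in m; the calibration is good to about 2 mm. A picture is of the moment at which its call begins: read the wrist's pose just before it. camera_info takes no time and is no camera call.
- sign_off(): hands the job in, once; it reports no verdict.
The state is a dict: "time": time; "qpos": joint angles; "dq": joint speeds; "joint_efforts": joint torques, N m; "eef_pos": TCP position; "tcp_rot": TCP orientation; "contact_force": force on the tool from outside, world axes, zero at the start; "wrist_torque": the same for the moment, N m; "opening": opening from 0.0 (shut) to 1.0 (fully open).
Only numpy, scipy, OpenCV 4.12 (cv2) and the standard library are available. Lean on these libraries where they do the work, as an engineer would, in place of code of your own. Each camera call takes 0.05 s, during which the arm holds its last target. There are 200 camera calls.

TASK

Get the cutting station ready and make a dry lay: first lift the spool tin off the mat by its handle and stand it on the round cork pad, then slide the end bar along its rail until its face is in line with the edge of the red clip. Measure that length: draw the tape out by its orange tab until the hook is just at the bar, hold it there for two seconds so that it can be read, then let it wind back all the way under control, never snapping. Finally lay all the pattern templates that are there flat on the mat between the zero fence and the bar, wholly on the mat, arrows along its length and none overlapping, and leave the clip and the other things on the table alone.

Things in the scene. Friction and masses are not known exactly. Their poses are not given: they have to be found in the camera images.
- station: fixed cutting station, an aluminium board with a green gridded mat. Origin: at table level, on the zero line (inner face of the zero fence), mid mat; z up, y along the mat away from the fence, x across it. Mat: x -90 to 90 mm, y 0 to 375, top 8 mm above the table. Zero fence: y -12 to 0, top at 20 mm. Rail: along y at x = +118, top at 24 mm.
- bar (a joint): slide of the steel end bar along the rail (m): the distance from the zero line to the bar's face that looks to the zero fence, 0 to 0.35. It stays where it is left and takes about 4 N to move. The bar lies across the mat from x = -130 to +106 mm of the station, 20 mm wide, from 9 to 20 mm above the table.
- bar_face (a point): the bar's face that looks to the zero fence, at mid mat, 14.5 mm above the table; axes as the station's
- bar_knob (a point): the black round knob on the bar's carriage, to slide it by: 28 mm diameter, upright, from 36 to 72 mm above the table; this point is on its axis, 55 mm above the table, at station x = +90 mm, 22 mm beyond the bar's face
- clip (a joint): place of the red clip along the rail (m): distance from the zero line to the clip's edge, 0.285 to 0.305. It sits tight on the outer side of the rail; the carriage can pass it without touching.
- clip_edge (a point): the edge of the red clip that looks away from the zero fence (a red block on the far side of the rail, 18 mm across, 20 mm along it, top 34 mm above the table, with a small upright pointer flush with this edge); the bar's face belongs in line with it. Axes as the station's.
- tape (a joint): length (m) of the tape blade drawn out: distance from the zero line to the tip of its end hook, 0 (fully wound in) to 0.32. A spring winds it back with about 2 N when in and 6 N at full length; let go, it snaps back.
- tape_tip (a point): tip of the steel hook at the end of the yellow tape blade, 14.5 mm above the table; axes as the station's. Hook and bar do not stop one another. The blade runs along +y of the station at x = -118 mm out of its purple case, which is fixed at y = -135 to -60 mm, 34 mm across, top 66 mm above the table.
- tape_tab (a point): the orange upright grip tab on the blade, 32 mm behind the hook's tip: 14 mm thick across the blade, 26 mm along it, from 15 to 51 mm above the table; this point is at its centre, 40 mm above the table
- pad: round cork pad fixed on the table, 120 mm diameter, 4 mm thick. Origin: centre of the underside.
- tin: spool tin, 72 mm diameter, 70 mm high (the cotton reels in it reach 84 mm), 0.3 kg, with a fixed red arched handle of 10 mm round bar along the tin's y axis. It starts on the mat. Origin: centre of the underside, z up.
- tin_handle (a point): middle of the straight top of the tin's handle (48 mm straight, along the tin's y), on the bar's centre line, 116 mm above the tin's underside
- template1: flat acrylic pattern template, 60 x 84 x 5 mm (rectangular), blue, with a printed arrow along its 84 mm length and, along that length over its middle, a black bridge handle 14 mm wide, 52 mm long, its top 39 mm above the underside. Origin: centre of the underside; z up, y along the arrow. 70 g. It starts on the table top; may be absent.
- template2: flat acrylic pattern template, 60 x 84 x 5 mm (one end rounded to a half circle), pink, with a printed arrow along its 84 mm length and, along that length over its middle, a black bridge handle 14 mm wide, 52 mm long, its top 39 mm above the underside. Origin: centre of the underside; z up, y along the arrow. 70 g. It starts on the table top; may be absent.
- template3: flat acrylic pattern template, 60 x 84 x 5 mm (rectangular), orange, with a printed arrow along its 84 mm length and, along that length over its middle, a black bridge handle 14 mm wide, 52 mm long, its top 39 mm above the underside. Origin: centre of the underside; z up, y along the arrow. 70 g. It starts on the table top; may be absent.
- template4: flat acrylic pattern template, 60 x 84 x 5 mm (one end rounded to a half circle), green, with a printed arrow along its 84 mm length and, along that length over its middle, a black bridge handle 14 mm wide, 52 mm long, its top 39 mm above the underside. Origin: centre of the underside; z up, y along the arrow. 70 g. It starts on the table top; may be absent.
- template5: flat acrylic pattern template, 60 x 84 x 5 mm (rectangular), lilac, with a printed arrow along its 84 mm length and, along that length over its middle, a black bridge handle 14 mm wide, 52 mm long, its top 39 mm above the underside. Origin: centre of the underside; z up, y along the arrow. 70 g. It starts on the table top; may be absent.
- glue: bystander, to be left alone: green glue bottle with a red nozzle, 48 mm diameter, 150 mm high. Origin: its underside.
- cone_black: bystander, to be left alone: cone of black thread standing in a tin, 77 mm diameter, 141 mm high. Origin: its underside.
- cone_white: bystander, to be left alone: cone of white thread standing in a tin, 77 mm diameter, 141 mm high. Origin: its underside.
- canister: bystander, to be left alone: olive pen canister, 92 mm diameter, 170 mm high with its pens. Origin: its underside.
- pincushion: bystander, to be left alone: red pincushion, 72 mm diameter, 55 mm high. Origin: its underside.
- bobbins: bystander, to be left alone: pale box of bobbins, 90 x 60 x 22 mm. Origin: its underside.
- scissors: bystander, to be left alone: fabric scissors with orange handles lying flat, 190 mm long, 12 mm high. Origin: its underside, near the pivot.
Mind the look-alikes: they are no part of the job. There is more than one size of the template1; the one meant has the size given above.

How it is judged:
By the outcome, as a careful person would: the job done as asked, in the order asked, and still so for the second after the job is handed in, with the robot touching nothing.
Of template1, template2, template3, template4, template5 only 3 to 5 are there at a start; the rules pass over those that are not, and their reading is None.
At some moment in a run one of template1, template2, template3, template4, template5, tin may be knocked a few centimetres aside while the robot is not near it.
It also fails if it takes over 210 s, if anything falls off the work surface, if the arm or the gripper's body presses on something with over 40 N, if the wrist force passes 120 N, or if a joint passes its speed limit or range.

## Working session

There is one attempt and no reset: what is moved stays moved. The work goes in short steps, Python scripts to look and compute and a shell command to move; the robot and the scene stay as the last step left them, time stands still between calls to the robot, and variables do not carry over. Pictures are saved under pics/ and viewed, about 12 in all and at most 16, crops included, and the job is handed in when it is done.

```bash
mkdir -p pics; cat > h.py <<'E'
from plant import *
import numpy as np, cv2
def shot(n,f):
    s=get_state(); im=read_camera(n); cv2.imwrite('pics/'+f,cv2.cvtColor(im,cv2.COLOR_RGB2BGR)); return s,im
def cam(n,s=None):
    c=camera_info(n); K=np.array(c['K'])
    if n!='wrist': return K,np.array(c['R']),np.array(c['t'])
    from scipy.spatial.transform import Rotation as Ro
    s=s or get_state(); T=np.eye(4); T[:3,:3]=Ro.from_quat(s['tcp_rot']).as_matrix(); T[:3,3]=s['eef_pos']
    M=np.linalg.inv(T@np.array(c['mount'])); return K,M[:3,:3],M[:3,3]
def px2w(c,uv,z):
    K,R,t=c; o=-R.T@t; d=R.T@np.linalg.solve(K,[uv[0],uv[1],1.]); return o+d*(z-o[2])/d[2]
def w2px(c,X):
    K,R,t=c; p=K@(R@np.array(X,float)+t); return p[:2]/p[2]
E
python3 - <<'E'
from h import *
np.set_printoptions(precision=3,suppress=True)
for n in('scene','side'): 
    s,_=shot(n,n+'0.png'); c=cam(n); print(n,-c[1].T@c[2],c[0][0,0])
shot('wrist','wrist0.png'); print(s, camera_info('wrist'))
E
```

```text
scene [1.195 0.952 1.328] 519.6201591147159
side [0.461 1.144 1.19 ] 519.8115899253573
{'time': 0.05, 'qpos': array([-1.466,  0.287,  1.578, -0.   ,  1.279, -0.15 ]), 'dq': array([ 0.001, -0.002, -0.001,  0.002,  0.001,  0.001]), 'joint_efforts': array([ -0.   , -40.756, -29.392,  -0.   ,   0.004,  -0.   ]), 'eef_pos': array([ 0.17 , -0.653,  0.23 ]), 'tcp_rot': array([ 0.992,  0.127,  0.   , -0.001]), 'contact_force': array([0.107, 0.169, 0.825]), 'wrist_torque': array([ 0.001,  0.061, -0.018]), 'opening': 0.9997529533895596} {'K': array([[340.775,   0.   , 322.175],
       [  0.   , 340.775, 197.17 ],
       [  0.   ,   0.   ,   1.   ]]), 'mount': array([[ 0.002, -0.946, -0.324,  0.083],
       [ 1.   ,  0.001,  0.001, -0.   ],
       [-0.001, -0.324,  0.946, -0.143],
       [ 0.   ,  0.   ,  0.   ,  1.   ]])}
```

View pics/scene0.png

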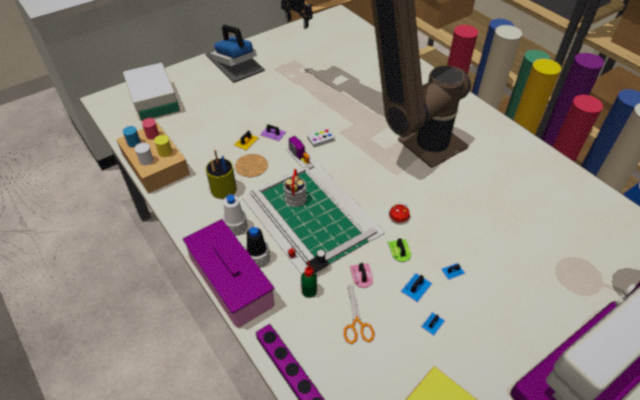

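View pics/side0.png

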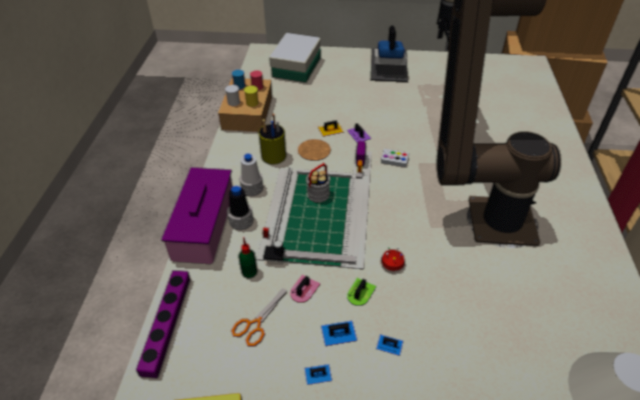

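```bash
cat >> h.py <<'E'
def rect(n,im,z,x0,x1,y0,y1,s=1000.,c=None):
    # top view: column = (y-y0)*s, row=(x1-x)*s  (x up)
    c=c or cam(n); P=[[x0,y0],[x0,y1],[x1,y1],[x1,y0]]
    src=np.float32([w2px(c,[a,b,z]) for a,b in P]); dst=np.float32([[(b-y0)*s,(x1-a)*s] for a,b in P])
    return cv2.warpPerspective(im,cv2.getPerspectiveTransform(src,dst),(int((y1-y0)*s),int((x1-x0)*s)),flags=cv2.INTER_CUBIC)
E
python3 - <<'E'
from h import *
c=cam('side')
for uv in [(330,128),(320,373),(395,345),(235,330),(282,175),(365,258),(361,175)]: print(uv,px2w(c,uv,0).round(3))
a=[]
for n in('scene','side'):
    im=cv2.imread('pics/%s0.png'%n); a.append(rect(n,im,0.006,0.2,0.75,-0.4,0.7,720))
cv2.imwrite('pics/top0.png',np.vstack(a)); print(a[0].shape)
E
```

```text
(330, 128) [ 0.569 -0.429  0.   ]
(320, 373) [0.518 0.549 0.   ]
(395, 345) [0.336 0.457 0.   ]
(235, 330) [0.748 0.45  0.   ]
(282, 175) [ 0.712 -0.152  0.   ]
(365, 258) [0.42  0.183 0.   ]
(361, 175) [ 0.444 -0.176  0.   ]
(396, 792, 3)
```

```bash
python3 - <<'E'
from h import *
a=[]
for n in('scene','side'):
    im=cv2.imread('pics/%s0.png'%n); a.append(rect(n,im,0.006,0.28,0.78,-0.55,0.6,690)[:, :793])
o=np.vstack(a)
for i in range(24):
    x=int((i*0.05)*690); cv2.line(o,(x,0),(x,4 if i%2 else 10),(0,0,255),1)
cv2.imwrite('pics/top0.png',o[:600] if o.shape[0]<600 else o); print(o.shape)
E
```

```text
(690, 793, 3)
```

```bash
python3 - <<'E'
from h import *
# colour blobs on 1mm/px rectified views at z=5mm (templates), report rects
X0,X1,Y0,Y1=.25,.85,-.6,.65
for n in('scene','side'):
    im=cv2.imread('pics/%s0.png'%n); r=rect(n,im,0.005,X0,X1,Y0,Y1); h=cv2.cvtColor(r,cv2.COLOR_BGR2HSV)
    H,S,V=cv2.split(h)
    for nm,lo,hi,smin in [('blue',95,115,120),('pink',150,174,60),('orange',15,30,120),('green',32,50,120),('lilac',120,145,70),('mat',65,90,100)]:
        m=((H>=lo)&(H<=hi)&(S>smin)&(V>60)).astype(np.uint8)
        m=cv2.morphologyEx(m,cv2.MORPH_CLOSE,np.ones((9,9)))
        for k in cv2.findContours(m,0,2)[0]:
            if cv2.contourArea(k)>900:
                k=cv2.convexHull(k); (u,v),(w,l),a=cv2.minAreaRect(k)
                print(n,nm,'x %.3f y %.3f'%(X1-v/1000,Y0+u/1000),'%.0fx%.0f ang %.1f'%(w,l,a), int(cv2.contourArea(k)))
E
```

```text
scene blue x 0.354 y 0.461 58x40 ang 77.0 2252
scene blue x 0.483 y 0.439 57x81 ang 15.5 4551
scene blue x 0.526 y 0.555 41x58 ang 14.7 2310
scene blue x 0.771 y -0.023 34x37 ang 35.5 1005
scene pink x 0.425 y -0.279 42x118 ang 82.5 3757
scene pink x 0.589 y 0.314 58x83 ang 64.9 4376
scene pink x 0.837 y 0.047 27x356 ang 90.0 8561
scene orange x 0.571 y -0.415 59x83 ang 23.5 4243
scene orange x 0.621 y -0.291 110x110 ang 45.0 9604
scene orange x 0.714 y 0.457 80x79 ang 20.4 4809
scene orange x 0.746 y -0.275 91x148 ang 72.1 12040
scene orange x 0.827 y -0.491 218x47 ang 0.0 9341
scene green x 0.433 y 0.310 57x82 ang 65.6 4251
scene lilac x 0.464 y -0.394 81x57 ang 30.0 4245
scene mat x 0.568 y 0.216 152x11 ang 88.8 1622
scene mat x 0.575 y 0.013 175x335 ang 88.7 58195
side blue x 0.351 y 0.460 58x41 ang 77.2 2358
side blue x 0.481 y 0.438 58x81 ang 15.4 4654
side blue x 0.523 y 0.554 42x59 ang 14.3 2402
side pink x 0.450 y -0.317 32x79 ang 90.0 2296
side pink x 0.587 y 0.312 60x84 ang 64.6 4552
side orange x 0.589 y -0.149 43x60 ang 90.0 1837
side orange x 0.567 y -0.416 61x82 ang 24.0 4786
side orange x 0.617 y -0.293 110x110 ang 90.0 9597
side orange x 0.766 y 0.631 15x139 ang 5.0 1211
side orange x 0.830 y -0.488 40x224 ang 90.0 6014
side green x 0.431 y 0.309 58x82 ang 66.0 4363
side lilac x 0.460 y -0.395 85x57 ang 30.5 4216
side mat x 0.567 y 0.213 151x12 ang 89.0 1658
side mat x 0.574 y 0.009 174x331 ang 88.5 57317
```

View pics/top0.png

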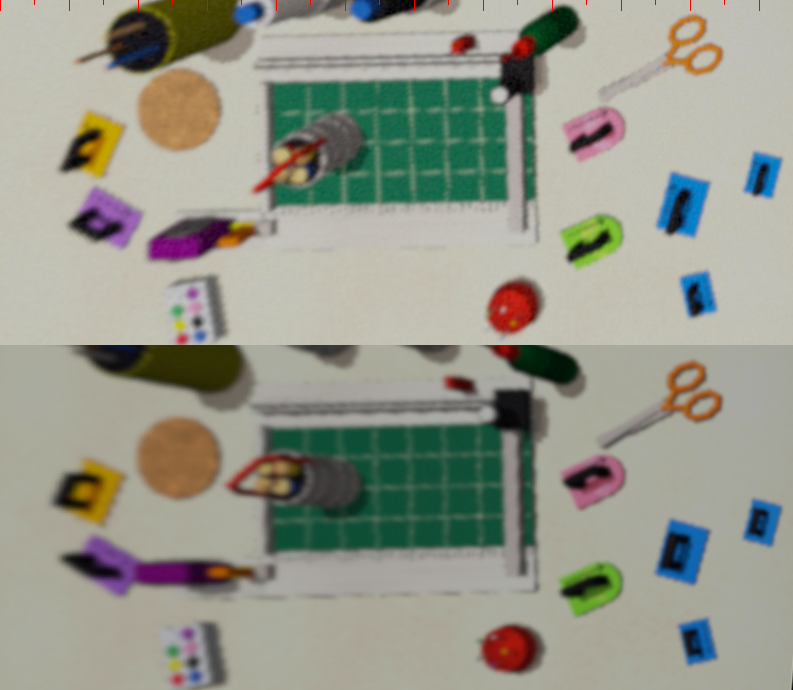

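The rectified top views show all five templates and the station, which is turned about 1.4° from the world axes. The template1 I want is the large blue one at (0.48, 0.44), measuring 58x81 mm. The two other blue ones are about 41x58 mm. The tin is near (0.57, -0.06) and the pad near (0.62, -0.29). Next I'll go above the tin for a close look.

```bash

python3 -m jog '{"travel":[[20,30,5],[20,30,5],[20,30,5],[20,30,5],[20,30,5]],"dr":[[0,0,7],[0,0,7],[0,0,7],[0,0,7],[0,0,7]],"jaw":[0,0,0,0,0]}' 30
python3 -m jog '{"travel":[[20,30,5],[20,30,5],[20,30,5],[20,30,5],[20,30,5]],"dr":[[0,0,7],[0,0,7],[0,0,7],[0,0,7],[0,0,7]],"jaw":[0,0,0,0,0]}'
python3 -m jog '{"travel":[[20,30,5],[20,30,5],[20,30,5],[20,30,5],[20,30,5]],"dr":[[0,0,6.8],[0,0,0],[0,0,0],[0,0,0],[0,0,0]],"jaw":[0,0,0,0,0]}'
python3 -m jog '{"travel":[[20,25,5],[20,25,5],[20,25,5],[20,25,5],[20,10,5]],"dr":[[0,0,0],[0,0,0],[0,0,0],[0,0,0],[0,0,0]],"jaw":[0,0,0,0,0]}'
python3 -m jog '{"travel":[[0,0,0],[0,0,0],[0,0,0]],"dr":[[0,0,0],[0,0,0],[0,0,0]],"jaw":[0,0,0]}'
python3 - <<'E'
from h import *
s,_=shot('wrist','w1.png'); print(s['eef_pos'],s['tcp_rot'],s['qpos'])
E
```

```text
time: 0.57
eef_pos: [0.2707, -0.5015, 0.256]
tcp_rot: [0.907, 0.422, 0.0, -0.0]
contact_force: [0.1, -0.5, 0.2]
opening: 0.998
time: 0.98
eef_pos: [0.3707, -0.3514, 0.2813]
tcp_rot: [0.738, 0.675, 0.0, -0.0]
contact_force: [0.5, 0.0, -0.3]
opening: 1.0
time: 1.4
eef_pos: [0.4707, -0.2014, 0.3064]
tcp_rot: [0.698, 0.716, -0.0, -0.0]
contact_force: [0.7, -0.7, -0.3]
opening: 1.001
time: 1.82
eef_pos: [0.5707, -0.09, 0.3314]
tcp_rot: [0.697, 0.717, 0.0, -0.001]
contact_force: [0.3, 0.2, 0.1]
opening: 0.999
time: 2.07
eef_pos: [0.5696, -0.0934, 0.3306]
tcp_rot: [0.698, 0.716, -0.001, -0.001]
contact_force: [-0.7, 0.3, -0.4]
opening: 1.005
[ 0.56956917 -0.09340886  0.33058769] [ 6.98437479e-01  7.15670614e-01 -5.33973296e-04 -6.12511086e-04] [-3.38072867e-01  1.18153304e-02  1.70447077e+00 -4.56756872e-04
  1.42686762e+00 -3.62378945e-01]
```

View pics/w1.png

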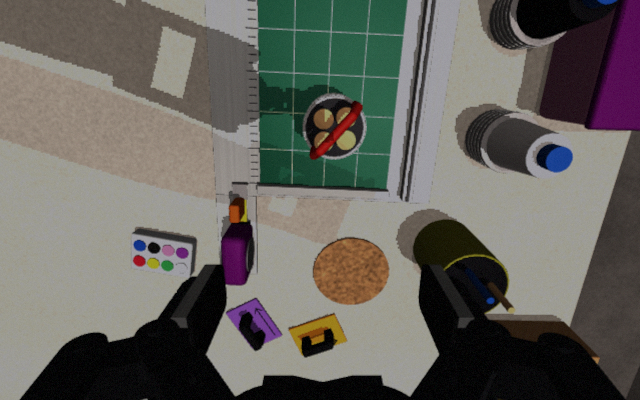

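The wrist view shows the tin rim centred near pixel (335,127), with its handle running from about (313,156) to (360,106). The pad is at (351,270), and the fence edge runs from (258,186) to (388,192).

```bash
python3 - <<'E'
from h import *
np.set_printoptions(precision=4,suppress=True)
s=get_state(); c=cam('wrist',s); im=cv2.imread('pics/w1.png'); H,S,V=cv2.split(cv2.cvtColor(im,cv2.COLOR_BGR2HSV))
m=(((H<8)|(H>172))&(S>150)&(V>90)).astype(np.uint8); m[:, :290]=0;m[:,380:]=0;m[180:]=0
ys,xs=np.nonzero(m); P=np.array([px2w(c,(x,y),.124)[:2] for x,y in zip(xs,ys)]); 
(u,v),(w,l),a=cv2.minAreaRect(np.float32(P*1000)); print('handle',u,v,w,l,a, P.mean(0))
r=px2w(c,(335,127),.078); print('rim',r)
m=((H>5)&(H<22)&(S>90)&(V>80)).astype(np.uint8); m[:235]=0;m[305:]=0;m[:,:305]=0;m[:,395:]=0
ys,xs=np.nonzero(cv2.morphologyEx(m,cv2.MORPH_OPEN,np.ones((5,5)))); P=np.array([px2w(c,(x,y),.004)[:2] for x,y in zip(xs,ys)]); print('pad',P.min(0),P.max(0),(P.min(0)+P.max(0))/2)
for n,c2 in [('wrist',c),('side',cam('side')),('scene',cam('scene'))]:
    im=cv2.imread('pics/w1.png' if n=='wrist' else 'pics/%s0.png'%n); H,S,V=cv2.split(cv2.cvtColor(rect(n,im,.008,.4,.75,-.25,.3,2000,c2),cv2.COLOR_BGR2HSV))
    m=((H>=60)&(H<=92)&(S>90)&(V>30)).astype(np.uint8)
    ks=max(cv2.findContours(cv2.morphologyEx(m,cv2.MORPH_CLOSE,np.ones((25,25))),0,1)[0],key=cv2.contourArea)[:,0]
    ok=cv2.morphologyEx(m,cv2.MORPH_CLOSE,np.ones((25,25)))
    cols=range(200,520,20) ; t=[];b=[]
    for q in cols:
        z=np.nonzero(ok[:,q])[0]; t.append((-.25+q/2000,.75-z.min()/2000)); b.append((-.25+q/2000,.75-z.max()/2000))
    f=[]
    for q in range(180,520,20):
        z=np.nonzero(ok[q])[0]; 
        if len(z): f.append((.75-q/2000,-.25+z.min()/2000))
    for nm,A in(('xhi',t),('xlo',b),('fence y(x)',f)):
        A=np.array(A); p=np.polyfit(A[:,0],A[:,1],1); res=A[:,1]-np.polyval(p,A[:,0]); g=abs(res)<.002; p=np.polyfit(A[g,0],A[g,1],1); print(n,nm,p,'at0/0.57',np.polyval(p,0),np.polyval(p,.57),g.sum())
E
```

```text
handle 585.128662109375 -58.15105438232422 66.0891342163086 8.790629386901855 48.493648529052734 [ 0.5851 -0.0582]
rim [ 0.5827 -0.0605  0.078 ]
pad [ 0.5593 -0.3548] [ 0.6781 -0.2371] [ 0.6187 -0.2959]
wrist xhi [0.0209 0.6637] at0/0.57 0.6636911764705884 0.6755941176470611 16
wrist xlo [0.0224 0.4852] at0/0.57 0.4851764705882354 0.4979176470588242 16
wrist fence y(x) [-0.0235 -0.1388] at0/0.57 -0.13882352941176473 -0.152235294117647 17
side xhi [0.0232 0.6597] at0/0.57 0.6597426470588237 0.6729867647058845 16
side xlo [0.0176 0.4868] at0/0.57 0.48682352941176465 0.496882352941177 16Traceback (most recent call last):
  File "<stdin>", line 23, in <module>
    raise TypeError("expected non-empty vector for x")
TypeError: expected non-empty vector for x
```

```bash

python3 -m jog '{"travel":[[3,7,-10],[3,7,-10],[3,7,-20],[3,7,-20],[3.4,7,-20]],"dr":[[0,0,-7.1],[0,0,-7.1],[0,0,-7.1],[0,0,-7.1],[0,0,-7.1]],"jaw":[60,60,60,60,60]}' 40
python3 -m jog '{"travel":[[0,0,-20],[0,0,-20],[0,0,-20],[0,0,0],[0,0,0]],"dr":[[0,0,-7.1],[0,0,-0.3],[0,0,0],[0,0,0],[0,0,0]],"jaw":[60,60,60,60,60]}'
python3 - <<'E'
from h import *
s,_=shot('wrist','w2.png'); print(s['eef_pos'],s['tcp_rot'],s['opening'])
c=cam('wrist',s); im=cv2.imread('pics/w2.png'); H,S,V=cv2.split(cv2.cvtColor(im,cv2.COLOR_BGR2HSV))
m=(((H<8)|(H>172))&(S>150)&(V>90)).astype(np.uint8)
n,l,st,ce=cv2.connectedComponentsWithStats(m); k=[i for i in range(1,n) if st[i,4]>300]; print(st[k],ce[k])
for i in k:
    ys,xs=np.nonzero(l==i); P=np.array([px2w(c,(x,y),.124)[:2] for x,y in zip(xs,ys)]); print(cv2.minAreaRect(np.float32(P*1000)))
E
```

```text
time: 2.53
eef_pos: [0.5848, -0.0591, 0.2506]
tcp_rot: [0.885, 0.465, 0.0, 0.0]
contact_force: [0.6, -0.6, 0.7]
opening: 0.766
time: 2.95
eef_pos: [0.5841, -0.0588, 0.1901]
tcp_rot: [0.912, 0.41, -0.001, -0.001]
contact_force: [0.4, 0.7, 0.2]
opening: 0.768
[ 0.58413197 -0.0588247   0.19005821] [ 0.91205695  0.41006    -0.00133691 -0.00105789] 0.7680109478554825
[[316 157  14  54 646]] [[322.86996904 182.87306502]]
((597.4662475585938, -43.49583435058594), (35.44519805908203, 8.468381881713867), 48.890628814697266)
```

View pics/w2.png

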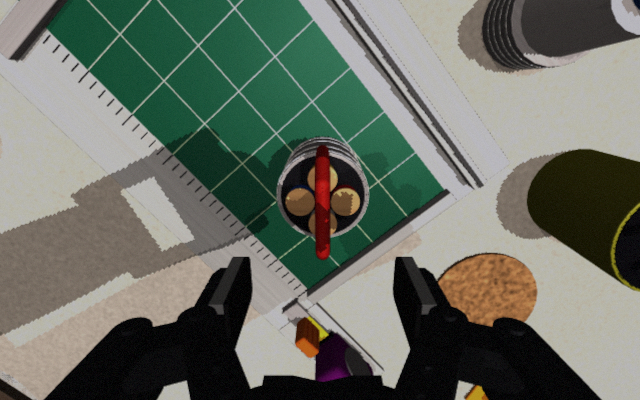

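```bash
python3 - <<'E'
from h import *
s=get_state(); c=cam('wrist',s)
for v in(145,157,200,211,248,258): print(v,px2w(c,(323,v),.124),px2w(c,(323,v),.08))
u=np.array([np.cos(np.radians(48.4)),np.sin(np.radians(48.4))]); 
for C in([.585,-.058],[.5827,-.0605]):
  for d in(-.024,0,.024): print(C,d,w2px(c,[C[0]+d*u[0],C[1]+d*u[1],.124]))
E
```

```text
145 [ 0.61563823 -0.02530472  0.124     ] [ 0.61047156 -0.03135379  0.08      ]
157 [ 0.61062063 -0.03099087  0.124     ] [ 0.6044075  -0.03822581  0.08      ]
200 [ 0.5916416  -0.05249863  0.124     ] [ 0.58147029 -0.06421915  0.08      ]
211 [ 0.5865186  -0.05830422  0.124     ] [ 0.57527885 -0.07123553  0.08      ]
248 [ 0.56840825 -0.07882757  0.124     ] [ 0.55339149 -0.09603914  0.08      ]
258 [ 0.56326662 -0.08465426  0.124     ] [ 0.54717755 -0.10308102  0.08      ]
[0.585, -0.058] -0.024 [320.94483134 244.61490975]
[0.585, -0.058] 0 [320.98374914 212.09187255]
[0.585, -0.058] 0.024 [321.02544121 177.25043141]
[0.5827, -0.0605] -0.024 [320.85248706 249.04349268]
[0.5827, -0.0605] 0 [320.88805355 216.82975745]
[0.5827, -0.0605] 0.024 [320.92614267 182.33119116]
```

```bash

python3 -m jog '{"travel":[[2,1,-20],[1,1,-20],[0,0,-20],[0,0,-14],[0,0,-10]],"dr":[[0,0,0],[0,0,0],[0,0,0],[0,0,0],[0,0,0]],"jaw":[60,60,60,60,60]}' 40
python3 -m jog '{"travel":[[0,0,0],[0,0,0],[0,0,0],[0,0,0],[0,0,0]],"dr":[[0,0,0],[0,0,0],[0,0,0],[0,0,0],[0,0,0]],"jaw":[255,255,255,255,255]}' 50
python3 -m jog '{"travel":[[0,0,0],[0,0,0],[0,0,5],[0,0,10],[0,0,10]],"dr":[[0,0,0],[0,0,0],[0,0,0],[0,0,0],[0,0,0]],"jaw":[255,255,255,255,255]}' 50
```

```text
time: 3.42
eef_pos: [0.589, -0.0567, 0.1078]
tcp_rot: [0.912, 0.41, 0.0, 0.0]
contact_force: [0.4, -0.9, 0.4]
opening: 0.766
time: 3.83
eef_pos: [0.5893, -0.0562, 0.1091]
tcp_rot: [0.912, 0.411, 0.001, 0.0]
contact_force: [-0.3, 1.7, 3.8]
opening: 0.097
time: 4.25
eef_pos: [0.5874, -0.056, 0.1314]
tcp_rot: [0.912, 0.411, -0.001, -0.001]
contact_force: [-0.4, 0.5, -3.4]
opening: 0.093
```

```bash

python3 -m jog '{"travel":[[0,0,20],[0,0,20],[4,-25,5],[4,-30,0],[4,-30,0]],"dr":[[0,0,0],[0,0,0],[0,0,0],[0,0,0],[0,0,0]],"jaw":[255,255,255,255,255]}'
python3 -m jog '{"travel":[[4,-30,0],[4,-30,0],[4,-30,0],[4,-30,0],[4,-24,0]],"dr":[[0,0,0],[0,0,0],[0,0,0],[0,0,0],[0,0,0]],"jaw":[255,255,255,255,255]}'
python3 -m jog '{"travel":[[1,-10,-10],[0,0,-15],[0,0,-15],[0,0,-10],[0,0,-5]],"dr":[[0,0,0],[0,0,0],[0,0,0],[0,0,0],[0,0,0]],"jaw":[255,255,255,255,255]}'
python3 - <<'E'
from h import *
s=get_state(); print(s['eef_pos'],s['contact_force'])
E
```

```text
time: 4.67
eef_pos: [0.6011, -0.1418, 0.179]
tcp_rot: [0.911, 0.412, 0.001, 0.001]
contact_force: [-0.2, -0.5, -4.0]
opening: 0.091
time: 5.08
eef_pos: [0.6203, -0.2876, 0.1775]
tcp_rot: [0.912, 0.41, -0.0, 0.0]
contact_force: [0.4, 0.1, -3.5]
opening: 0.092
time: 5.5
eef_pos: [0.6196, -0.292, 0.1177]
tcp_rot: [0.911, 0.411, -0.002, -0.003]
contact_force: [-0.3, -0.5, -3.9]
opening: 0.093
[ 0.61956244 -0.29203738  0.11765471] [-0.27542211 -0.52893594 -3.90617859]
```

```bash

python3 -m jog '{"travel":[[0,-2,-5],[0,-2,-4],[0,0,-2],[0,0,-1.5],[0,0,-1]],"dr":[[0,0,0],[0,0,0],[0,0,0],[0,0,0],[0,0,0]],"jaw":[255,255,255,255,255]}'
python3 -m jog '{"travel":[[0,0,-0.5],[0,0,-0.5],[0,0,0]],"dr":[[0,0,0],[0,0,0],[0,0,0]],"jaw":[255,255,255]}'

```

```text
time: 5.92
eef_pos: [0.6219, -0.2993, 0.1094]
tcp_rot: [0.912, 0.411, 0.0, 0.0]
contact_force: [0.0, 0.5, -3.9]
opening: 0.093
time: 6.17
eef_pos: [0.6217, -0.2993, 0.1082]
tcp_rot: [0.912, 0.411, 0.0, 0.0]
contact_force: [-0.2, 0.6, -3.8]
opening: 0.094
```

```bash

python3 -m jog '{"travel":[[0,1,-1],[0,1,-1],[0,0,-1],[0,0,0]],"dr":[[0,0,0],[0,0,0],[0,0,0],[0,0,0]],"jaw":[255,255,255,255]}'
python3 -m jog '{"travel":[[0,0,-0.7],[0,0,-0.6],[0,0,0],[0,0,0]],"dr":[[0,0,0],[0,0,0],[0,0,0],[0,0,0]],"jaw":[255,255,255,255]}'

```

```text
time: 6.5
eef_pos: [0.6217, -0.297, 0.1052]
tcp_rot: [0.912, 0.411, 0.0, -0.0]
contact_force: [-0.9, 0.6, -1.7]
opening: 0.095
time: 6.83
eef_pos: [0.6223, -0.2974, 0.1053]
tcp_rot: [0.912, 0.411, 0.001, 0.001]
contact_force: [-2.6, 3.1, 5.3]
opening: 0.099
```

```bash

python3 -m jog '{"travel":[[0,0,0],[0,0,0],[0,0,0],[0,0,15],[0,0,30]],"dr":[[0,0,0],[0,0,0],[0,0,0],[0,0,0],[0,0,0]],"jaw":[60,60,60,60,60]}'
python3 -m jog '{"travel":[[0,0,35],[0,0,35],[0,20,30],[3,30,0],[3,36,0]],"dr":[[0,0,0],[0,0,7],[0,0,7],[0,0,7],[0,0,7]],"jaw":[60,60,60,60,60]}'
python3 -m jog '{"travel":[[4,36,0],[4,36,0],[4,36,0],[4,36,0],[4,36,0]],"dr":[[0,0,7],[0,0,5.3],[0,0,0],[0,0,0],[0,0,0]],"jaw":[60,60,60,60,60]}'
python3 -m jog '{"travel":[[4,36,0],[4,36,0],[4,36,0],[2,36,0],[0,17,0]],"dr":[[0,0,0],[0,0,0],[0,0,0],[0,0,0],[0,0,0]],"jaw":[60,60,60,60,60]}'
python3 -m jog '{"travel":[[0,0,0],[0,0,0],[0,0,0]],"dr":[[0,0,0],[0,0,0],[0,0,0]],"jaw":[60,60,60]}'
python3 - <<'E'
from h import *
s,_=shot('wrist','w3.png'); print(s['eef_pos'],s['tcp_rot'],s['opening'])
np.save('s3.npy',s,allow_pickle=True)
E
```

```text
time: 7.25
eef_pos: [0.6188, -0.2957, 0.1439]
tcp_rot: [0.912, 0.411, -0.003, -0.004]
contact_force: [0.5, 1.0, -0.2]
opening: 0.767
time: 7.67
eef_pos: [0.629, -0.2129, 0.254]
tcp_rot: [0.784, 0.62, 0.002, 0.004]
contact_force: [0.9, 0.4, -0.4]
opening: 0.759
time: 8.08
eef_pos: [0.6477, -0.0297, 0.2498]
tcp_rot: [0.715, 0.7, 0.0, 0.001]
contact_force: [0.6, 0.1, -0.1]
opening: 0.764
time: 8.5
eef_pos: [0.6615, 0.1339, 0.2497]
tcp_rot: [0.713, 0.701, 0.001, 0.0]
contact_force: [-0.9, -0.7, 0.7]
opening: 0.764
time: 8.75
eef_pos: [0.6617, 0.129, 0.2491]
tcp_rot: [0.715, 0.7, 0.0, 0.0]
contact_force: [-0.4, -0.1, -0.0]
opening: 0.758
[0.66174028 0.12902881 0.2491027 ] [7.14600775e-01 6.99532337e-01 3.57429713e-05 4.89917886e-04] 0.7578780357392709
```

View pics/w3.png

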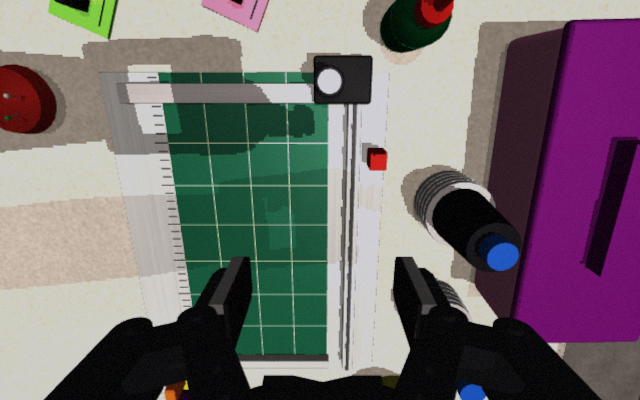

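The knob top shows at pixel (329,81). The near face of the bar is along row ~103, and the red clip block spans (368-387, 149-170), its far edge near row 149.

```bash
cat >> h.py <<'E'
O=np.array([.5711,-.1522]); TH=-.0222
A=np.array([[np.cos(TH),-np.sin(TH)],[np.sin(TH),np.cos(TH)]])
def st2w(x,y): return O+A@np.array([x,y])
def w2st(p): return A.T@(np.array(p[:2])-O)
E
python3 - <<'E'
from h import *
s=np.load('s3.npy',allow_pickle=True).item(); c=cam('wrist',s); im=cv2.imread('pics/w3.png')
k=px2w(c,(329,81),.072); print('knob',k,w2st(k)*1000)
for u in(200,250,300):
    col=im[90:115,u].sum(1).astype(int); print(u,col)
H,S,V=cv2.split(cv2.cvtColor(im,cv2.COLOR_BGR2HSV)); m=((H<8)|(H>172))&(S>120)&(V>60); m[:,:360]=0;m[:,395:]=0;m[:140]=0;m[180:]=0
ys,xs=np.nonzero(m); print(xs.min(),xs.max(),ys.min(),ys.max()); print(im[144:176,377,2]); print(im[144:176,371,2])
for v in(103,):
  for z in(.0145,.020,.009): print('bar',z,w2st(px2w(c,(270,v),z))*1000)
for v in(149,150):print('clip top',w2st(px2w(c,(377,v),.034))*1000, w2st(px2w(c,(377,v),.02))*1000)
print('mat end/fence',w2st(px2w(c,(280,356),.02))*1000,w2st(px2w(c,(280,72),.008))*1000)
E
python3 - <<'E'
import cv2
im=cv2.imread('pics/w3.png')[50:200,250:450]; cv2.imwrite('pics/w3c.png',cv2.resize(im,None,fx=4,fy=4,interpolation=cv2.INTER_CUBIC))
E
```

```text
knob [0.66936489 0.21171862 0.072     ] [ 90.16234287 366.01025106]
200 [344 345 325 329 344 336 336 329 338 332 330 335 284 110  87 124 118 116
 119 115 112 110 120 119 102]
250 [355 364 351 346 357 356 345 336 346 337 344 341 304 136  81  93 129 124
 121 129 124 136 118 127 132]
300 [626 624 618 618 615 627 630 625 628 627 625 630 546 309 226 132 147 128
 126 137 142 135 128 130 125]
369 386 152 169
[196 162 144 118  49  48  44  41  49  59 141 205 201 203 202 204 204 203
 203 202 204 205 203 202 203 200 192 206 207 211 208 206]
[157 145 141 116  44  46  50  43  69 107 143 189 198 199 203 205 204 204
 203 203 205 205 203 205 204 199 191 206 207 207 208 208]
bar 0.0145 [ 28.38050988 343.38495284]
bar 0.02 [ 29.18704214 343.72889634]
bar 0.009 [ 27.57397763 343.04100935]
clip top [142.43408426 297.79247816] [144.72763563 295.08712188]
clip top [142.49296758 296.72237249] [144.78882068 293.97518609]
mat end/fence [27.06624191  7.60221687] [ 39.50458049 374.69114394]
```

View pics/w3c.png

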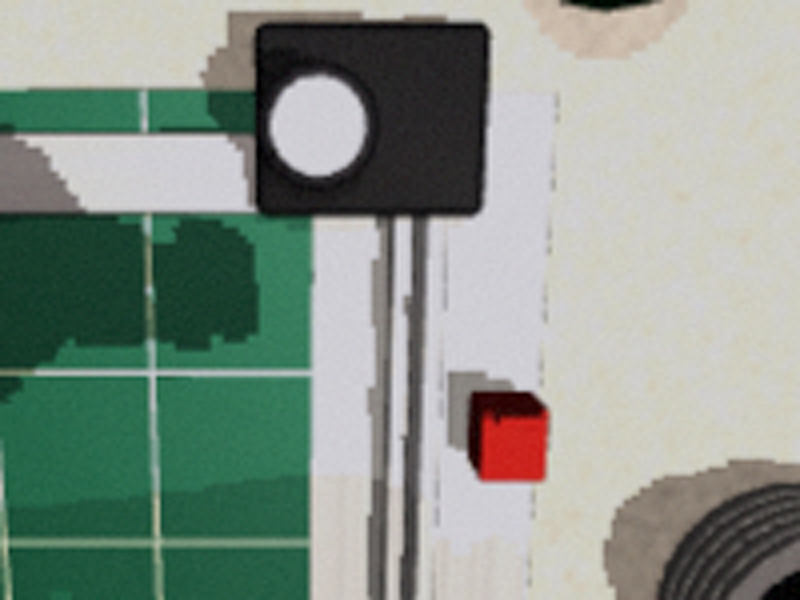

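```bash
python3 - <<'E'
from h import *
s=np.load('s3.npy',allow_pickle=True).item(); c=cam('wrist',s)
print('noz',px2w(c,(438,6),.15),'base w',px2w(c,(399,30),0.0),px2w(c,(402,50),0))
for n in('side','scene'):
    c=cam(n); im=cv2.imread('pics/%s0.png'%n); h=cv2.cvtColor(im,cv2.COLOR_BGR2HSV)
    m=(h[...,0]>50)&(h[...,0]<90)&(h[...,1]>120)&(h[...,2]<80)&(h[...,2]>15); 
    u0,v0=w2px(c,[.74,.25,.05]).astype(int); M=np.zeros_like(m); M[v0-40:v0+45,u0-30:u0+30]=1; ys,xs=np.nonzero(m&M); print(n,(u0,v0),xs.min(),xs.max(),ys.min(),ys.max())
    print(px2w(c,(np.median(xs[ys>ys.max()-6]),ys.max()),0), 'top', px2w(c,(np.median(xs[ys<ys.min()+6]),ys.min()),.1))
E
```

```text
noz [0.7370588  0.25537362 0.15      ] base w [0.7443418 0.2603042 0.       ] [0.7485535  0.24104192 0.        ]
side (np.int64(250), np.int64(257)) 240 255 252 276
[0.7442272  0.27674697 0.        ] top [0.74072639 0.27127102 0.1       ]
scene (np.int64(308), np.int64(277)) 302 328 256 296
[0.75806294 0.27741434 0.        ] top [0.69914211 0.23064151 0.1       ]
```

```bash

python3 -m jog '{"travel":[[0.6,8,0],[0.6,8,0],[0.6,8,0],[0.6,8,0],[0.6,8,0]],"dr":[[0,0,7],[0,0,7],[0,0,7],[0,0,7],[0,0,7]],"jaw":[120,120,120,120,120]}' 40
python3 -m jog '{"travel":[[0,8,0],[0,8,0],[0,8,0],[0,8,0],[0,8,0]],"dr":[[0,0,7],[0,0,7],[0,0,7],[0,0,7],[0,0,7]],"jaw":[120,120,120,120,120]}'
python3 -m jog '{"travel":[[0,2.5,-20],[0,0,-25],[0,0,-25],[0,0,-30],[0,0,0]],"dr":[[0,0,7],[0,0,7],[0,0,6],[0,0,0],[0,0,0]],"jaw":[120,120,120,120,120]}'
python3 - <<'E'
from h import *
s,_=shot('wrist','w4.png'); print(s['eef_pos'],s['tcp_rot'],s['opening'])
c=cam('wrist',s); print('knob expected px',w2px(c,[.6694,.2117,.072]))
E
```

```text
time: 9.22
eef_pos: [0.6649, 0.1682, 0.2487]
tcp_rot: [0.469, 0.883, -0.0, 0.0]
contact_force: [-0.4, 0.8, -0.4]
opening: 0.528
time: 9.63
eef_pos: [0.665, 0.2082, 0.2487]
tcp_rot: [0.182, 0.983, -0.0, 0.0]
contact_force: [0.2, -0.8, -0.2]
opening: 0.533
time: 10.05
eef_pos: [0.6608, 0.2098, 0.1407]
tcp_rot: [0.012, 1.0, -0.001, -0.006]
contact_force: [-1.1, 0.9, -2.1]
opening: 0.532
[0.66075416 0.20976738 0.1407476 ] [ 0.01167692  0.99991075 -0.00127123 -0.00636619] 0.5317820902500198
knob expected px [325.46233638 226.35618986]
```

View pics/w4.png

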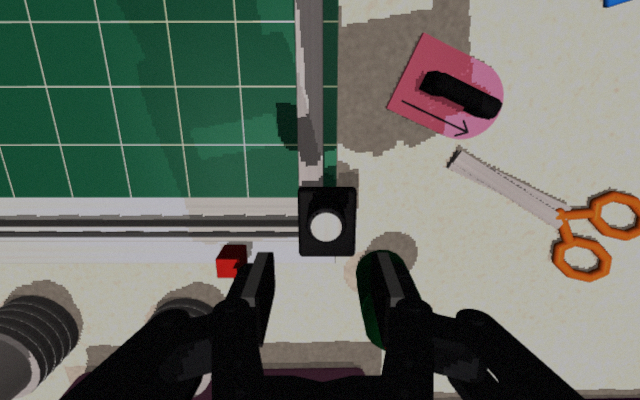

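```bash

python3 -m jog '{"travel":[[0,0,-30],[0,0,-30],[0,0,-25],[0,0,-15],[0,0,-6]],"dr":[[0,0,0],[0,0,0],[0,0,0],[0,0,0],[0,0,0]],"jaw":[120,120,120,120,120]}'
python3 -m jog '{"travel":[[0,0,0],[0,0,0],[0,0,0],[0,0,0],[0,0,0]],"dr":[[0,0,0],[0,0,0],[0,0,0],[0,0,0],[0,0,0]],"jaw":[120,255,255,255,255]}' 40
python3 -c "
from h import *
s=get_state();print(s['eef_pos'],w2st(s['eef_pos']),s['contact_force'],s['opening'])"
```

```text
time: 10.52
eef_pos: [0.6642, 0.2114, 0.0413]
tcp_rot: [0.011, 1.0, -0.0, -0.001]
contact_force: [-0.4, -0.3, 0.3]
opening: 0.529
time: 10.93
eef_pos: [0.6664, 0.2124, 0.0454]
tcp_rot: [0.01, 1.0, 0.0, 0.002]
contact_force: [0.5, -1.4, 4.8]
opening: 0.319
[0.66636963 0.21237134 0.04536288] [0.08715333 0.36659632] [ 0.50962276 -1.40134657  4.76832608] 0.3187534049537555
```

```bash

python3 -m jog '{"travel":[[-0.1,-4,0],[-0.1,-6,0],[-0.1,-6,0],[-0.2,-6,0],[-0.1,-6,0]],"dr":[[0,0,0],[0,0,0],[0,0,0],[0,0,0],[0,0,0]],"jaw":[255,255,255,255,255]}' 40
python3 -m jog '{"travel":[[-0.2,-6,0],[-0.1,-6,0],[-0.1,-4,0],[-0.1,-4,0],[0,0,0]],"dr":[[0,0,0],[0,0,0],[0,0,0],[0,0,0],[0,0,0]],"jaw":[255,255,255,255,255]}' 40
python3 -m jog '{"travel":[[0,0,0],[0,0,0],[0,0,20],[0,0,30],[0,0,35]],"dr":[[0,0,0],[0,0,0],[0,0,0],[0,0,0],[0,0,0]],"jaw":[120,120,120,120,120]}' 40
python3 -m jog '{"travel":[[0,0,35],[0,0,0],[0,0,0]],"dr":[[0,0,0],[0,0,0],[0,0,0]],"jaw":[120,120,120]}' 40
python3 - <<'E'
from h import *
s,im=shot('wrist','w5.png'); print(s['eef_pos'],s['tcp_rot'],s['opening']); np.save('s5.npy',s,allow_pickle=True)
c=cam('wrist',s); u,v=w2px(c,[*st2w(.12,.295),.03]).astype(int); print(u,v); o=cv2.imread('pics/w5.png')[v-85:v+65,u-100:u+100]; print('crop origin',u-100,v-85)
cv2.imwrite('pics/w5c.png',cv2.resize(o,None,fx=4,fy=4,interpolation=cv2.INTER_CUBIC))
E
```

```text
time: 11.35
eef_pos: [0.6658, 0.1858, 0.0453]
tcp_rot: [0.01, 1.0, 0.002, 0.003]
contact_force: [1.0, 4.4, 5.8]
opening: 0.321
time: 11.77
eef_pos: [0.6653, 0.1648, 0.0453]
tcp_rot: [0.011, 1.0, 0.001, 0.002]
contact_force: [-0.2, 1.4, 6.5]
opening: 0.312
time: 12.18
eef_pos: [0.6608, 0.1638, 0.1244]
tcp_rot: [0.01, 1.0, -0.001, -0.004]
contact_force: [1.7, -1.0, 0.1]
opening: 0.527
time: 12.43
eef_pos: [0.665, 0.1643, 0.1657]
tcp_rot: [0.01, 1.0, 0.0, 0.003]
contact_force: [-0.6, -0.0, 0.3]
opening: 0.529
[0.66495926 0.16433734 0.16570791] [1.04496973e-02 9.99941611e-01 1.98528602e-04 2.74557309e-03] 0.5286153974422826
295 219
crop origin 195 134
```

View pics/w5c.png

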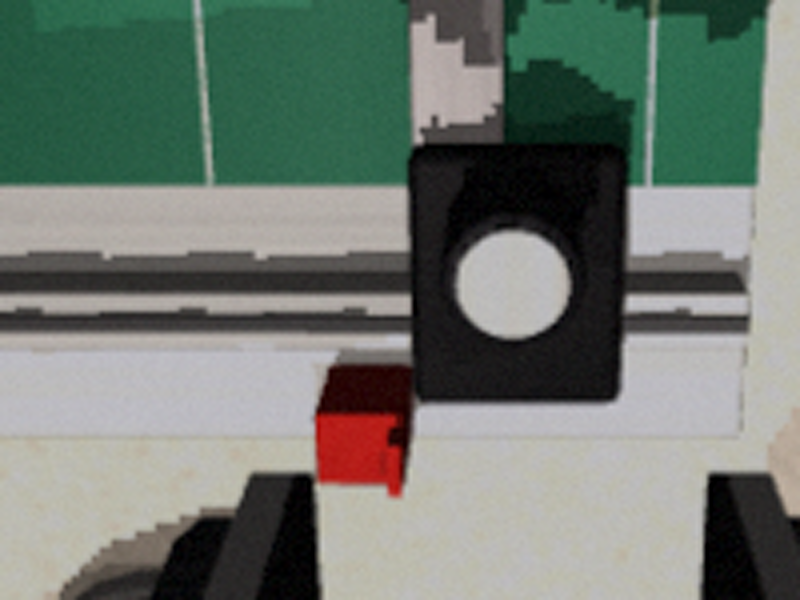

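```bash
python3 - <<'E'
from h import *
s=np.load('s5.npy',allow_pickle=True).item(); c=cam('wrist',s)
f=lambda X,Y:(195+(X+.5)/4-.5,134+(Y+.5)/4-.5)
for nm,X,Y,z in [('bar top',411.5,60,.02),('bar top',411.5,130,.02),('clip pointer side top',403,495,.044),('clip top',408,420,.034),('clip top',408,450,.034),('clip low',413,370,.008),('clip low',413,370,.024),('near edge top',316,420,.034),('knob',514,285,.072)]: print(nm,w2st(px2w(c,f(X,Y),z))*1000)
E
```

```text
bar top [ 58.86228167 297.50209655]
bar top [ 74.20413653 297.18191078]
clip pointer side top [150.25129569 295.37425894]
clip top [137.00101763 296.04898626]
clip top [144.45307832 295.88714637]
clip low [136.49272701 295.42248256]
clip low [129.32198324 296.64663321]
near edge top [137.06316503 275.56184093]
knob [ 90.56970615 319.37110532]
```

```bash

python3 -m jog '{"travel":[[0,0,-30],[0,0,-30],[0,0,-30],[0,0,-20],[0,0,-10]],"dr":[[0,0,0],[0,0,0],[0,0,0],[0,0,0],[0,0,0]],"jaw":[120,120,120,120,120]}'
python3 -m jog '{"travel":[[0,0,0],[0,0,0],[0,0,0],[0,0,0],[0,0,0]],"dr":[[0,0,0],[0,0,0],[0,0,0],[0,0,0],[0,0,0]],"jaw":[120,255,255,255,255]}' 40
python3 -m jog '{"travel":[[0,-0.7,0],[0,-0.7,0],[0,0,0],[0,0,0]],"dr":[[0,0,0],[0,0,0],[0,0,0],[0,0,0]],"jaw":[255,255,255,255]}' 40
python3 -m jog '{"travel":[[0,0,0],[0,0,0],[0,0,20],[0,0,30],[0,0,35]],"dr":[[0,0,0],[0,0,0],[0,0,0],[0,0,0],[0,0,0]],"jaw":[120,120,120,120,120]}' 40
python3 -m jog '{"travel":[[0,0,35],[0,0,0],[0,0,0],[0,0,0]],"dr":[[0,0,0],[0,0,0],[0,0,0],[0,0,0]],"jaw":[120,120,120,120]}' 40
python3 - <<'E'
from h import *
s,im=shot('wrist','w6.png'); print(s['eef_pos'],s['tcp_rot'],s['opening']); np.save('s6.npy',s,allow_pickle=True)
c=cam('wrist',s); im=cv2.imread('pics/w6.png'); G=cv2.cvtColor(im,cv2.COLOR_BGR2GRAY).astype(int)
print(w2px(c,[*st2w(.12,.295),.03]))
for v in(149,160): print(v,im[v,290:304].tolist())
for v in(243,): print(v,im[v,268:302].tolist())
# knob
H,S,V=cv2.split(cv2.cvtColor(im,cv2.COLOR_BGR2HSV)); m=((V>130)&(S<40)).astype(np.uint8)
n,l,st,ce=cv2.connectedComponentsWithStats(m)
for i in range(1,n):
    if 400<st[i,4]<1200: print(st[i],ce[i],w2st(px2w(c,ce[i],.072))*1000)
E
```

```text
time: 12.9
eef_pos: [0.6585, 0.1637, 0.035]
tcp_rot: [0.011, 1.0, -0.001, -0.006]
contact_force: [-1.1, 0.2, -0.3]
opening: 0.527
time: 13.32
eef_pos: [0.6637, 0.1644, 0.0429]
tcp_rot: [0.01, 1.0, 0.0, 0.0]
contact_force: [0.6, 0.4, -4.9]
opening: 0.312
time: 13.65
eef_pos: [0.6636, 0.1636, 0.0429]
tcp_rot: [0.01, 1.0, 0.001, 0.0]
contact_force: [1.0, 3.8, -5.3]
opening: 0.316
time: 14.07
eef_pos: [0.6624, 0.1619, 0.1271]
tcp_rot: [0.011, 1.0, -0.001, -0.002]
contact_force: [0.4, 0.3, 0.5]
opening: 0.527
time: 14.4
eef_pos: [0.6636, 0.1624, 0.1633]
tcp_rot: [0.011, 1.0, -0.0, 0.001]
contact_force: [-0.9, 0.8, 0.4]
opening: 0.532
[0.66363726 0.16236037 0.16329247] [ 1.06454443e-02  9.99943160e-01 -2.99900076e-04  5.11089390e-04] 0.5322651828909729
[297.63190346 222.36784651]
149 [[80, 104, 51], [75, 98, 45], [75, 100, 47], [78, 102, 49], [77, 101, 48], [74, 98, 43], [73, 97, 45], [73, 96, 46], [102, 110, 99], [160, 163, 173], [168, 171, 179], [170, 173, 184], [172, 174, 184], [172, 172, 185]]
160 [[77, 102, 48], [75, 99, 44], [76, 101, 46], [79, 102, 49], [80, 105, 51], [76, 99, 45], 
[... 427 characters left out ...]
35, 184], [24, 27, 180], [22, 27, 182], [24, 27, 185], [28, 32, 186], [25, 30, 185], [26, 31, 186], [24, 30, 182], [22, 27, 173], [22, 26, 140], [8, 11, 82], [2, 5, 68], [5, 4, 39], [22, 20, 46], [114, 111, 121], [193, 189, 189]]
[   0    0  178  165 1120] [83.51964286 76.41428571] [ -0.37202646 161.54608285]
[299 141  23  32 450] [308.15333333 157.06      ] [ 52.37827949 306.66667286]
[310 195  29  27 606] [324.01980198 207.98844884] [ 90.41169505 317.92375776]
[603 204  37  33 443] [621.03837472 216.48532731] [ 96.47699118 538.04704767]
[598 231  29  21 439] [611.38041002 240.77904328] [116.40205457 536.45316891]
[ 57 327  52  73 460] [ 91.25652174 362.56304348] [235.53100344 115.09193474]
```

```bash
python3 - <<'E'
from h import *
s=np.load('s6.npy',allow_pickle=True).item(); c=cam('wrist',s)
for nm,u,v,z in [('bar',297.9,149,.02),('bar',297.9,160,.02),('near',274.7,243,.034),('far',299.8,243,.034),('far@low',299.8,243,.024)]: print(nm,w2st(px2w(c,(u,v),z))*1000)
print('grip to tab world (tape 0)', st2w(-.118,-.032), 'end', st2w(-.118,.2637), st2w(-.118,.2957))
E
```

```text
bar [ 56.808165   295.85225209]
bar [ 66.31156147 295.65670454]
near [138.19578154 274.56954121]
far [138.12538693 296.82070437]
far@low [143.15212629 296.09513446]
grip to tab world (tape 0) [ 0.45241873 -0.18157273] end [0.45898274 0.11405441] [0.45969308 0.14604652]
```

```bash

python3 -m jog '{"travel":[[-12,-20,8],[-16,-26,8],[-16,-26,8],[-16,-26,0],[-16,-26,0]],"dr":[[0,0,-7],[0,0,-7],[0,0,-7],[0,0,-7],[0,0,-7]],"jaw":[120,120,120,120,120]}' 40
python3 -m jog '{"travel":[[-16,-26,0],[-16,-26,0],[-16,-26,0],[-16,-26,0],[-16,-26,0]],"dr":[[0,0,-7],[0,0,-7],[0,0,-7],[0,0,-7],[0,0,-7]],"jaw":[120,120,120,120,120]}'
python3 -m jog '{"travel":[[-16,-26,-10],[-16,-26,-10],[-16,-26,-10],[-7,-12,-10],[0,0,0]],"dr":[[0,0,-7],[0,0,-7],[0,0,-6],[0,0,0],[0,0,0]],"jaw":[120,120,120,120,120]}'
python3 -m jog '{"travel":[[0,0,0],[0,0,0]],"dr":[[0,0,0],[0,0,0]],"jaw":[120,120]}'
python3 - <<'E'
from h import *
s,im=shot('wrist','w7.png'); print(s['eef_pos'],s['tcp_rot'],s['qpos']); np.save('s7.npy',s,allow_pickle=True)
c=cam('wrist',s); print(w2px(c,[*st2w(-.118,-.032),.051]),w2px(c,[*st2w(-.118,0),.0145]))
E
```

```text
time: 14.87
eef_pos: [0.5858, 0.0378, 0.1849]
tcp_rot: [0.313, 0.95, -0.001, -0.001]
contact_force: [0.2, 0.0, -0.1]
opening: 0.528
time: 15.28
eef_pos: [0.5053, -0.0919, 0.1844]
tcp_rot: [0.585, 0.811, -0.001, -0.002]
contact_force: [0.3, -0.3, 0.1]
opening: 0.531
time: 15.7
eef_pos: [0.4488, -0.1819, 0.1425]
tcp_rot: [0.716, 0.698, -0.001, -0.004]
contact_force: [0.5, 0.7, -1.2]
opening: 0.53
time: 15.87
eef_pos: [0.4523, -0.1805, 0.1459]
tcp_rot: [0.714, 0.7, -0.0, -0.001]
contact_force: [-0.3, -0.2, -0.9]
opening: 0.527
[ 0.45233714 -0.18053954  0.14591156] [ 7.14395522e-01  6.99741666e-01 -3.94822791e-05 -7.98379847e-04] [-5.88567361e-01 -4.18596615e-02  2.10284031e+00  2.84487800e-04
  1.08219087e+00 -5.67977036e-01]
[322.76366648 201.08239628] [322.87958454 148.91657317]
```

View pics/w7.png

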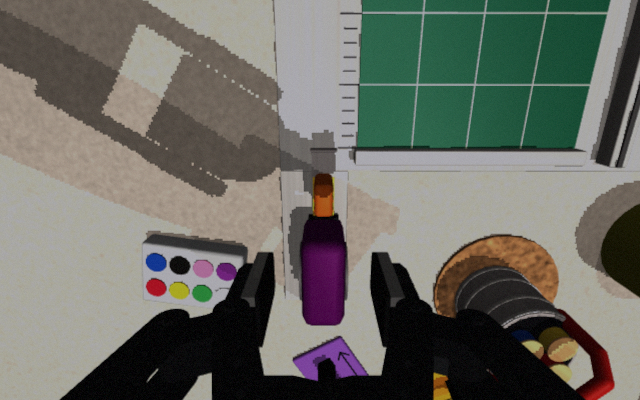

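The tape tab shows with its top centre near (323,204), within 3 px of the expected position, and the case is behind it. The tin stands on the pad, and the lilac arrow is visible. Now I'll descend and grip the tab.

```bash

python3 -m jog '{"travel":[[0,-1,-30],[0,0,-30],[0,0,-25],[0,0,-20],[0,0,-10]],"dr":[[0,0,0],[0,0,0],[0,0,0],[0,0,0],[0,0,0]],"jaw":[120,120,120,120,120]}'
python3 -m jog '{"travel":[[0,0,-4],[0,0,0],[0,0,0],[0,0,0],[0,0,0]],"dr":[[0,0,0],[0,0,0],[0,0,0],[0,0,0],[0,0,0]],"jaw":[120,120,255,255,255]}' 60
python3 -m jog '{"travel":[[0,0,0],[0,0,0]],"dr":[[0,0,0],[0,0,0]],"jaw":[255,255]}' 60
python3 -c "
from h import *
s=get_state();print(s['eef_pos'],w2st(s['eef_pos']),s['contact_force'],s['opening'])"
```

```text
time: 16.33
eef_pos: [0.4516, -0.1802, 0.0292]
tcp_rot: [0.714, 0.7, -0.0, -0.002]
contact_force: [-0.9, -0.4, -0.2]
opening: 0.53
time: 16.75
eef_pos: [0.4529, -0.1827, 0.0293]
tcp_rot: [0.714, 0.7, -0.001, 0.001]
contact_force: [-3.4, 0.9, 4.8]
opening: 0.151
time: 16.92
eef_pos: [0.4529, -0.1827, 0.0293]
tcp_rot: [0.714, 0.7, -0.0, 0.001]
contact_force: [-2.0, 0.3, 6.1]
opening: 0.153
[ 0.45288883 -0.1826993   0.02926415] [-0.11750501 -0.03311585] [-1.98454259  0.25823787  6.12810162] 0.15257583018547066
```

```bash

python3 -m jog '{"travel":[[0.2,8,0],[0.3,15,0],[0.4,15,0],[0.3,15,0],[0.3,15,0]],"dr":[[0,0,0],[0,0,0],[0,0,0],[0,0,0],[0,0,0]],"jaw":[255,255,255,255,255]}' 60
python3 -m jog '{"travel":[[0.4,15,0],[0.3,15,0],[0.3,15,0],[0.4,15,0],[0.3,15,0]],"dr":[[0,0,0],[0,0,0],[0,0,0],[0,0,0],[0,0,0]],"jaw":[255,255,255,255,255]}'
python3 -m jog '{"travel":[[0.3,15,0],[0.4,15,0],[0.3,15,0],[0.3,15,0],[0.4,15,0]],"dr":[[0,0,0],[0,0,0],[0,0,0],[0,0,0],[0,0,0]],"jaw":[255,255,255,255,255]}'
python3 -m jog '{"travel":[[0.3,15,0],[0.4,15,0],[0.3,15,0],[0.3,12,0],[0.2,8,0]],"dr":[[0,0,0],[0,0,0],[0,0,0],[0,0,0],[0,0,0]],"jaw":[255,255,255,255,255]}'
python3 -m jog '{"travel":[[0,3,0],[0,0,0]],"dr":[[0,0,0],[0,0,0]],"jaw":[255,255]}'
python3 - <<'E'
from h import *
s,im=shot('wrist','w8.png'); print(s['eef_pos'],w2st(s['eef_pos'])*1000,s['contact_force'],s['opening']); np.save('s8.npy',s,allow_pickle=True)
c=cam('wrist',s); u,v=w2px(c,[*st2w(-.118,.295),.0145]).astype(int); a,b=u-100,max(v-75,0); print(a,b); o=cv2.imread('pics/w8.png')[b:b+150,a:a+200]
cv2.imwrite('pics/w8c.png',cv2.resize(o,None,fx=4,fy=4,interpolation=cv2.INTER_CUBIC))
E
```

```text
time: 17.33
eef_pos: [0.4544, -0.115, 0.0293]
tcp_rot: [0.714, 0.7, -0.001, 0.001]
contact_force: [-3.5, -3.9, 4.6]
opening: 0.151
time: 17.75
eef_pos: [0.4561, -0.0398, 0.0293]
tcp_rot: [0.714, 0.7, -0.001, 0.001]
contact_force: [-3.0, -4.5, 5.5]
opening: 0.152
time: 18.17
eef_pos: [0.4577, 0.0353, 0.0293]
tcp_rot: [0.714, 0.7, -0.001, 0.001]
contact_force: [-5.1, -5.1, 6.6]
opening: 0.151
time: 18.58
eef_pos: [0.4592, 0.1006, 0.0293]
tcp_rot: [0.714, 0.7, -0.001, 0.001]
contact_force: [-4.5, -5.6, 7.8]
opening: 0.146
time: 18.75
eef_pos: [0.4592, 0.1036, 0.0292]
tcp_rot: [0.714, 0.7, -0.001, 0.001]
contact_force: [-4.1, -4.6, 7.3]
opening: 0.149
[0.4592258  0.1035693  0.02922266] [-117.52424049  253.22287282] [-4.0629351  -4.6391961   7.25850986] 0.1493728208279224
222 97
```

View pics/w8c.png

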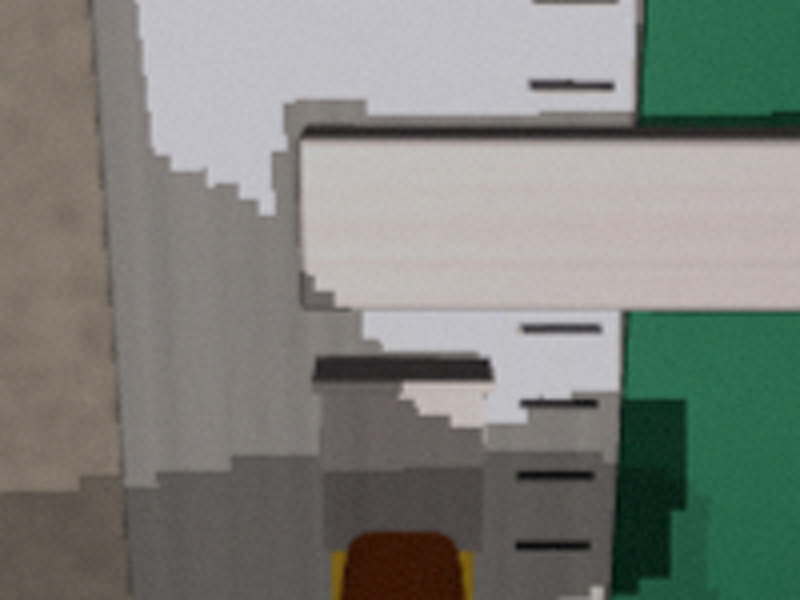

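```bash
python3 - <<'E'
from h import *
s=np.load('s8.npy',allow_pickle=True).item(); c=cam('wrist',s)
f=lambda X,Y:(222+(X+.5)/4-.5,97+(Y+.5)/4-.5)
for nm,X,Y,z in [('bar',420,308.5,.02),('hook top',403,381,.02),('hook top',403,381,.018),('hook mid',403,368,.0145),('hook low',403,355,.009),('tab top far',405,532,.051)]: print(nm,w2st(px2w(c,f(X,Y),z))*1000)
for y in(.28,.29,.30): print(w2px(c,[*st2w(-.095,y),.008]))
E
```

```text
bar [-115.91030544  296.05619498]
hook top [-117.82979575  287.24390428]
hook top [-117.82487876  286.58634748]
hook mid [-117.82414977  287.09575169]
hook low [-117.81900017  287.05223055]
tab top far [-117.63817973  281.98044429]
[367.02623074 198.20501517]
[367.97689157 179.3505198 ]
[368.96471067 159.75906287]
```

```bash

python3 -m jog '{"travel":[[0.1,3,0],[0.1,3,0],[0,2.8,0],[0,0,0],[0,0,0]],"dr":[[0,0,0],[0,0,0],[0,0,0],[0,0,0],[0,0,0]],"jaw":[255,255,255,255,255]}'
python3 - <<'E'
from h import *
s,im=shot('wrist','w9.png'); print(s['eef_pos'],w2st(s['eef_pos'])*1000,s['contact_force'],s['opening']); np.save('s9.npy',s,allow_pickle=True)
c=cam('wrist',s); print(w2px(c,[*st2w(-.118,.295),.0145]))
G=cv2.cvtColor(cv2.imread('pics/w9.png'),cv2.COLOR_BGR2GRAY)
for u in(326,330,335): print(u,G[140:200,u].tolist())
E
```

```text
time: 19.22
eef_pos: [0.4594, 0.1118, 0.0292]
tcp_rot: [0.714, 0.7, -0.001, 0.001]
contact_force: [-3.7, -4.7, 6.8]
opening: 0.15
[0.45939973 0.11179088 0.02922362] [-117.53286564  261.44628618] [-3.74099096 -4.70451988  6.82763199] 0.15018535193739274
[321.98868367 189.24818401]
326 [191, 192, 177, 132, 130, 107, 45, 44, 41, 68, 125, 165, 189, 188, 189, 190, 189, 189, 189, 189, 189, 187, 190, 184, 188, 188, 189, 188, 186, 186, 184, 183, 185, 186, 187, 186, 187, 190, 186, 186, 183, 187, 184, 182, 189, 184, 189, 187, 185, 184, 166, 98, 117, 182, 180, 180, 190, 186, 188, 184]
330 [193, 194, 175, 125, 128, 107, 51, 46, 42, 71, 127, 167, 191, 187, 188, 190, 188, 190, 187, 191, 187, 187, 186, 184, 187, 187, 188, 187, 187, 186, 185, 185, 183, 182, 188, 188, 187, 185, 186, 183, 183, 183, 186, 186, 188, 188, 185, 186, 185, 183, 165, 99, 120, 183, 179, 180, 182, 182, 184, 182]
335 [192, 193, 176, 130, 127, 111, 53, 45, 41, 68, 125, 167, 190, 190, 191, 190, 187, 188, 190, 189, 188, 186, 184, 188, 186, 189, 189, 187, 185, 185, 183, 184, 186, 188, 186, 188, 187, 191, 184, 184, 181, 184, 187, 188, 185, 184, 187, 187, 184, 186, 160, 102, 121, 182, 183, 182, 189, 187, 187, 186]
```

```bash

python3 -m jog '{"travel":[[0,0.6,0],[0,0,0],[0,0,0],[0,0,0],[0,0,0]],"dr":[[0,0,0],[0,0,0],[0,0,0],[0,0,0],[0,0,0]],"jaw":[255,255,255,255,255]}'
python3 - <<'E'
from h import *
s,im=shot('wrist','w10.png'); print(s['eef_pos'],w2st(s['eef_pos'])*1000,s['opening'])
G=cv2.cvtColor(cv2.imread('pics/w10.png'),cv2.COLOR_BGR2GRAY)
for u in(326,330,335): print(u,G[184:200,u].tolist())
E
for i in 1 2; do python3 -m jog '{"travel":[[0,0,0],[0,0,0],[0,0,0],[0,0,0],[0,0,0]],"dr":[[0,0,0],[0,0,0],[0,0,0],[0,0,0],[0,0,0]],"jaw":[255,255,255,255,255]}' >/dev/null; done
python3 -m jog '{"travel":[[0,0,0],[0,0,0],[0,0,0],[0,0,0],[0,0,0]],"dr":[[0,0,0],[0,0,0],[0,0,0],[0,0,0],[0,0,0]],"jaw":[255,255,255,255,255]}'
```

```text
time: 19.68
eef_pos: [0.4594, 0.1122, 0.0292]
tcp_rot: [0.714, 0.7, -0.001, 0.001]
contact_force: [-4.2, -4.4, 7.6]
opening: 0.148
[0.45942387 0.11218542 0.02924044] [-117.51748767  261.841268  ] 0.14772119239936354
326 [189, 186, 186, 187, 185, 188, 183, 165, 145, 168, 179, 169, 173, 188, 187, 186]
330 [187, 190, 187, 189, 186, 185, 184, 166, 158, 183, 181, 171, 167, 182, 184, 182]
335 [187, 184, 190, 189, 186, 183, 182, 165, 157, 182, 181, 175, 175, 188, 187, 188]
time: 20.98
eef_pos: [0.4595, 0.1122, 0.0293]
tcp_rot: [0.714, 0.7, -0.001, 0.001]
contact_force: [-4.1, -5.6, 7.5]
opening: 0.15
```

```bash

python3 -m jog '{"travel":[[0,0,0],[0,0,0],[0,0,0],[0,0,0],[0,0,0]],"dr":[[0,0,0],[0,0,0],[0,0,0],[0,0,0],[0,0,0]],"jaw":[255,255,255,255,255]}'
python3 -m jog '{"travel":[[0,0,0],[0,0,0],[0,0,0],[0,0,0],[0,0,0]],"dr":[[0,0,0],[0,0,0],[0,0,0],[0,0,0],[0,0,0]],"jaw":[255,255,255,255,255]}' >/dev/null
python3 -m jog '{"travel":[[0,0,0],[0,0,0],[0,0,0],[0,0,0],[0,0,0]],"dr":[[0,0,0],[0,0,0],[0,0,0],[0,0,0],[0,0,0]],"jaw":[255,255,255,255,255]}' 
python3 -m jog '{"travel":[[-0.1,-5,0],[-0.2,-10,0],[-0.2,-10,0],[-0.2,-10,0],[-0.3,-10,0]],"dr":[[0,0,0],[0,0,0],[0,0,0],[0,0,0],[0,0,0]],"jaw":[255,255,255,255,255]}'  >/dev/null
python3 -m jog '{"travel":[[-0.2,-10,0],[-0.2,-10,0],[-0.2,-10,0],[-0.2,-10,0],[-0.3,-10,0]],"dr":[[0,0,0],[0,0,0],[0,0,0],[0,0,0],[0,0,0]],"jaw":[255,255,255,255,255]}'  >/dev/null
python3 -m jog '{"travel":[[-0.2,-10,0],[-0.2,-10,0],[-0.2,-10,0],[-0.2,-10,0],[-0.3,-10,0]],"dr":[[0,0,0],[0,0,0],[0,0,0],[0,0,0],[0,0,0]],"jaw":[255,255,255,255,255]}'  
python3 -m jog '{"travel":[[-0.2,-10,0],[-0.2,-10,0],[-0.2,-10,0],[-0.2,-10,0],[-0.3,-10,0]],"dr":[[0,0,0],[0,0,0],[0,0,0],[0,0,0],[0,0,0]],"jaw":[255,255,255,255,255]}'  >/dev/null
python3 -m jog '{"travel":[[-0.2,-10,0],[-0.2,-10,0],[-0.2,-10,0],[-0.2,-10,0],[-0.3,-10,0]],"dr":[[0,0,0],[0,0,0],[0,0,0],[0,0,0],[0,0,0]],"jaw":[255,255,255,255,255]}'  
python3 -m jog '{"travel":[[-0.2,-10,0],[-0.2,-10,0],[-0.2,-8,0],[-0.2,-6,0],[-0.1,-4,0]],"dr":[[0,0,0],[0,0,0],[0,0,0],[0,0,0],[0,0,0]],"jaw":[255,255,255,255,255]}'  
python3 -m jog '{"travel":[[-0.1,-4,0],[-0.1,-3,0],[0,-2,0],[0,0,0],[0,0,0]],"dr":[[0,0,0],[0,0,0],[0,0,0],[0,0,0],[0,0,0]],"jaw":[255,255,255,255,255]}'
```

```text
time: 21.4
eef_pos: [0.4594, 0.1122, 0.0293]
tcp_rot: [0.714, 0.7, -0.001, 0.001]
contact_force: [-4.4, -5.8, 6.9]
opening: 0.149
time: 22.23
eef_pos: [0.4594, 0.1122, 0.0292]
tcp_rot: [0.714, 0.7, -0.001, 0.001]
contact_force: [-4.4, -4.8, 7.0]
opening: 0.149
time: 23.48
eef_pos: [0.4562, -0.0332, 0.0293]
tcp_rot: [0.714, 0.7, -0.001, 0.001]
contact_force: [-3.0, -3.0, 5.7]
opening: 0.151
time: 24.32
eef_pos: [0.454, -0.1333, 0.0293]
tcp_rot: [0.714, 0.7, -0.001, 0.001]
contact_force: [-4.5, -1.5, 5.5]
opening: 0.149
time: 24.73
eef_pos: [0.4531, -0.1714, 0.0292]
tcp_rot: [0.714, 0.7, -0.001, 0.001]
contact_force: [-4.0, -0.8, 6.6]
opening: 0.149
time: 25.15
eef_pos: [0.453, -0.1802, 0.0293]
tcp_rot: [0.714, 0.7, -0.001, 0.001]
contact_force: [-3.1, -2.8, 4.4]
opening: 0.151
```

```bash

python3 -m jog '{"travel":[[0,-1,0],[0,-1,0],[0,-0.7,0],[0,0,0],[0,0,0]],"dr":[[0,0,0],[0,0,0],[0,0,0],[0,0,0],[0,0,0]],"jaw":[255,255,255,255,255]}'
python3 -m jog '{"travel":[[0,-0.7,0],[0,0,0],[0,0,0]],"dr":[[0,0,0],[0,0,0],[0,0,0]],"jaw":[255,255,255]}'
```

```text
time: 25.57
eef_pos: [0.4529, -0.1826, 0.0293]
tcp_rot: [0.714, 0.7, -0.001, 0.001]
contact_force: [-4.7, -2.0, 6.1]
opening: 0.148
time: 25.82
eef_pos: [0.4529, -0.1827, 0.0292]
tcp_rot: [0.714, 0.7, -0.0, 0.0]
contact_force: [-3.8, -0.5, 7.1]
opening: 0.152
```

```bash
cat >> h.py <<'E'
R={'blue':(95,115,120),'pink':(150,176,50),'orange':(15,30,120),'green':(32,50,120),'lilac':(120,148,50)}
def find(col,x,y,z=.005,w=.09,f=None,show=False):
    s,im=shot('wrist',f or col+'.png'); c=cam('wrist',s); im=cv2.cvtColor(im,cv2.COLOR_RGB2BGR)
    h=cv2.cvtColor(rect('wrist',im,z,x-w,x+w,y-w,y+w,2000,c),cv2.COLOR_BGR2HSV); lo,hi,sm=R[col]
    m=((h[...,0]>=lo)&(h[...,0]<=hi)&(h[...,1]>sm)&(h[...,2]>25)).astype(np.uint8); m=cv2.morphologyEx(cv2.morphologyEx(m,2,np.ones((5,5))),3,np.ones((41,41)))
    k=cv2.convexHull(max(cv2.findContours(m,0,2)[0],key=cv2.contourArea)); (u,v),(a,b),t=cv2.minAreaRect(k)
    if a>b: a,b,t=b,a,t+90   # long axis b at image angle t+90
    al=np.radians(t+90); yaw=np.degrees(np.arctan2(np.cos(al),-np.sin(al)))%180
    p=np.array([x+w-v/2000,y-w+u/2000]); yt=np.degrees(2*np.arctan2(s['tcp_rot'][1],s['tcp_rot'][0]))
    print(col,'pos',p.round(4),'size',round(a/2,1),round(b/2,1),'yaw',round(yaw,1),'st',(w2st(p)*1000).round(1),'| tcp',s['eef_pos'].round(4),'toolyaw',yt.round(2),'d mm',((p-s['eef_pos'][:2])*1000).round(1),'t',s['time'])
E
python3 -m jog '{"travel":[[0,-0.7,0],[0,0,0],[0,0,0],[0,0,0],[0,0,0]],"dr":[[0,0,0],[0,0,0],[0,0,0],[0,0,0],[0,0,0]],"jaw":[255,255,120,120,120]}' 
python3 -m jog '{"travel":[[0,0,20],[0,0,30],[0,0,35],[0,0,35],[0,-10,35]],"dr":[[0,0,0],[0,0,0],[0,0,0],[0,0,0],[0,0,7]],"jaw":[120,120,120,120,120]}' 
python3 -m jog '{"travel":[[2,-35,15],[2,-35,0],[2,-35,0],[2,-35,0],[1,-35,0]],"dr":[[0,0,7],[0,0,7],[0,0,7],[0,0,3.3],[0,0,0]],"jaw":[120,120,120,120,120]}' 
python3 -m jog '{"travel":[[0,-32,0],[0,0,0],[0,0,0],[0,0,0]],"dr":[[0,0,0],[0,0,0],[0,0,0],[0,0,0]],"jaw":[120,120,120,120]}' 
python3 - <<'E'
from h import *
find('lilac',.462,-.3945)
c=cam('wrist'); print(w2px(c,[*st2w(-.118,-.032),.051]))
E
```

```text
time: 26.23
eef_pos: [0.4529, -0.183, 0.0279]
tcp_rot: [0.715, 0.7, 0.0, 0.001]
contact_force: [-0.3, 0.4, 0.5]
opening: 0.521
time: 26.65
eef_pos: [0.4522, -0.1916, 0.1837]
tcp_rot: [0.669, 0.743, 0.0, -0.001]
contact_force: [0.7, -1.2, -0.6]
opening: 0.53
time: 27.07
eef_pos: [0.4616, -0.3695, 0.1977]
tcp_rot: [0.498, 0.867, -0.0, 0.0]
contact_force: [1.1, 0.1, 0.3]
opening: 0.529
time: 27.4
eef_pos: [0.4614, -0.3992, 0.1969]
tcp_rot: [0.499, 0.866, 0.0, -0.001]
contact_force: [-0.1, -0.6, 0.2]
opening: 0.53
lilac pos [ 0.4618 -0.397 ] size 59.7 83.7 yaw 119.7 st [-103.9 -247.2] | tcp [ 0.4614 -0.3992  0.1969] toolyaw 120.08 d mm [0.4 2.2] t 27.4
[467.37408913 -83.26996031]
```

View pics/lilac.png

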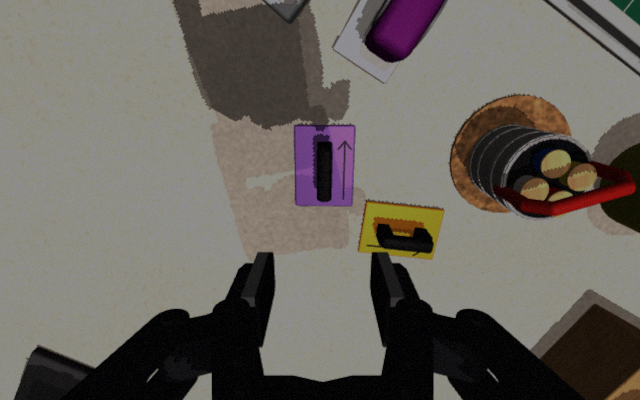

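```bash

python3 -m jog '{"travel":[[0.4,2.2,-35],[0,0,-35],[0,0,-35],[0,0,-35],[0,0,-25]],"dr":[[0,0,0],[0,0,0],[0,0,0],[0,0,0],[0,0,0]],"jaw":[120,120,120,120,120]}' 
python3 -m jog '{"travel":[[0,0,-12],[0,0,-6],[0,0,0],[0,0,0],[0,0,0]],"dr":[[0,0,0],[0,0,0],[0,0,0],[0,0,0],[0,0,0]],"jaw":[120,120,120,255,255]}' 30
python3 -m jog '{"travel":[[0,0,0],[0,0,0],[0,0,8],[0,0,20],[0,0,0]],"dr":[[0,0,0],[0,0,0],[0,0,0],[0,0,0],[0,0,0]],"jaw":[255,255,255,255,255]}' 
python3 -c "
from h import *
print(st2w(-.045,.053),st2w(.045,.053),st2w(.045,.243),st2w(-.045,.243),st2w(0,.148))"
```

```text
time: 27.87
eef_pos: [0.4612, -0.3945, 0.0295]
tcp_rot: [0.498, 0.867, 0.001, -0.002]
contact_force: [0.1, 0.3, -0.7]
opening: 0.528
time: 28.28
eef_pos: [0.4633, -0.3988, 0.017]
tcp_rot: [0.499, 0.867, -0.001, 0.002]
contact_force: [0.1, 0.3, 0.4]
opening: 0.258
time: 28.7
eef_pos: [0.4635, -0.3994, 0.0463]
tcp_rot: [0.499, 0.866, -0.001, 0.003]
contact_force: [1.9, -0.8, -0.5]
opening: 0.156
[ 0.52728759 -0.09821414] [ 0.61726541 -0.10021198] [0.62148307 0.0897412 ] [0.53150525 0.09173904] [ 0.57438533 -0.00423647]
```

```bash

python3 -m jog '{"travel":[[0,0,35],[0,0,35],[6,25,0],[7,33,0],[7,33,0]],"dr":[[0,0,0],[0,0,0],[0,0,-6.2],[0,0,-6.2],[0,0,-6.2]],"jaw":[255,255,255,255,255]}' 
python3 -m jog '{"travel":[[7,33,0],[7,33,0],[7,33,0],[7,33,0],[7,33,0]],"dr":[[0,0,-6.2],[0,0,-6.2],[0,0,0],[0,0,0],[0,0,0]],"jaw":[255,255,255,255,255]}' 
python3 -m jog '{"travel":[[7,30,-10],[3.5,13,-25],[0,0,-25],[0,0,-20],[0,0,-8]],"dr":[[0,0,0],[0,0,0],[0,0,0],[0,0,0],[0,0,0]],"jaw":[255,255,255,255,255]}' 
python3 -m jog '{"travel":[[0,0,0],[0,0,0]],"dr":[[0,0,0],[0,0,0]],"jaw":[255,255]}' 
python3 -c "
from h import *
s=get_state();print(s['eef_pos'],w2st(s['eef_pos'])*1000,s['contact_force'],np.degrees(2*np.arctan2(s['tcp_rot'][1],s['tcp_rot'][0])))"
```

```text
time: 29.12
eef_pos: [0.4822, -0.3066, 0.1135]
tcp_rot: [0.636, 0.772, -0.0, 0.001]
contact_force: [-0.1, 0.4, -1.7]
opening: 0.16
time: 29.53
eef_pos: [0.5168, -0.14, 0.1123]
tcp_rot: [0.713, 0.701, 0.0, 0.0]
contact_force: [1.0, -0.2, -0.3]
opening: 0.157
time: 29.95
eef_pos: [0.5255, -0.0969, 0.0242]
tcp_rot: [0.712, 0.702, -0.002, -0.004]
contact_force: [-21.4, 10.7, 54.3]
opening: 0.158
time: 30.12
eef_pos: [0.5276, -0.0987, 0.0247]
tcp_rot: [0.713, 0.702, 0.0, 0.0]
contact_force: [0.3, 0.1, -1.1]
opening: 0.156
[ 0.52764488 -0.09869658  0.02468467] [-44.63208666  52.52560732] [ 0.33401392  0.07240777 -1.09227303] 89.09839989950794
```

```bash

python3 -m jog '{"travel":[[0,0,-0.7],[0,0,0],[0,0,0],[0,0,0],[0,0,20]],"dr":[[0,0,0],[0,0,0],[0,0,0],[0,0,0],[0,0,0]],"jaw":[255,120,120,120,120]}' 
python3 -m jog '{"travel":[[0,0,35],[0,0,40],[0,0,40],[0,-10,40],[3,-25,20]],"dr":[[0,0,0],[0,0,0],[0,0,0],[0,0,-7],[0,0,-7]],"jaw":[120,120,120,120,120]}' 
python3 -m jog '{"travel":[[5,-36,0],[5,-36,0],[5,-36,0],[5,-36,0],[5,-36,0]],"dr":[[0,0,-7],[0,0,-7],[0,0,-7],[0,0,-7],[0,0,-7]],"jaw":[120,120,120,120,120]}' 
python3 -m jog '{"travel":[[5,-36,0],[5,-36,0],[3.6,-30,0],[0,0,0],[0,0,0]],"dr":[[0,0,-7],[0,0,-7],[0,0,-2.4],[0,0,0],[0,0,0]],"jaw":[120,120,120,120,120]}' 
python3 -m jog '{"travel":[[0,0,0],[0,0,0],[0,0,0]],"dr":[[0,0,0],[0,0,0],[0,0,0]],"jaw":[120,120,120]}' 
python3 - <<'E'
from h import *
find('orange',.569,-.4155)
E
```

```text
time: 30.53
eef_pos: [0.5242, -0.0976, 0.0402]
tcp_rot: [0.713, 0.701, -0.002, -0.004]
contact_force: [-0.1, 0.2, 0.5]
opening: 0.53
time: 30.95
eef_pos: [0.532, -0.1328, 0.2248]
tcp_rot: [0.794, 0.608, 0.002, 0.003]
contact_force: [1.0, -0.1, -0.1]
opening: 0.531
time: 31.37
eef_pos: [0.5553, -0.3153, 0.2187]
tcp_rot: [0.94, 0.34, 0.0, 0.0]
contact_force: [0.8, 0.1, -0.1]
opening: 0.526
time: 31.78
eef_pos: [0.5684, -0.4171, 0.2178]
tcp_rot: [0.979, 0.204, -0.0, -0.001]
contact_force: [-0.4, 0.7, -0.7]
opening: 0.531
time: 32.03
eef_pos: [0.5693, -0.4141, 0.219]
tcp_rot: [0.979, 0.206, 0.0, -0.0]
contact_force: [-0.5, -0.3, -0.2]
opening: 0.527
orange pos [ 0.5689 -0.4175] size 60.1 83.9 yaw 23.6 st [   3.7 -265.3] | tcp [ 0.5693 -0.4141  0.219 ] toolyaw 23.8 d mm [-0.4 -3.3] t 32.0333
```

View pics/orange.png

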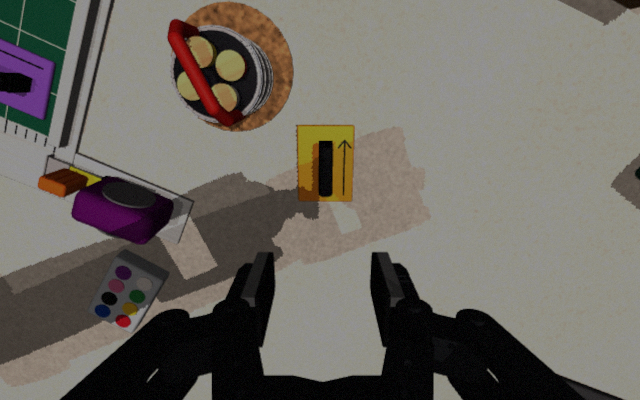

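```bash

python3 -m jog '{"travel":[[-0.4,-3.3,-38],[0,0,-38],[0,0,-38],[0,0,-35],[0,0,-28]],"dr":[[0,0,0],[0,0,0],[0,0,0],[0,0,0],[0,0,0]],"jaw":[120,120,120,120,120]}' 
python3 -m jog '{"travel":[[0,0,-16],[0,0,-8],[0,0,-2],[0,0,0],[0,0,0]],"dr":[[0,0,0],[0,0,0],[0,0,0],[0,0,0],[0,0,0]],"jaw":[120,120,120,120,255]}' 30
python3 -m jog '{"travel":[[0,0,0],[0,0,0],[0,0,0],[0,0,8],[0,0,20]],"dr":[[0,0,0],[0,0,0],[0,0,0],[0,0,0],[0,0,0]],"jaw":[255,255,255,255,255]}' 
python3 -m jog '{"travel":[[0,0,35],[0,0,40],[0,0,40],[0,0,40],[0,0,20]],"dr":[[0,0,0],[0,0,0],[0,0,0],[0,0,0],[0,0,0]],"jaw":[255,255,255,255,255]}' 
python3 -m jog '{"travel":[[4,25,0],[5,34,0],[5,34,0],[5,34,0],[5,34,0]],"dr":[[0,0,7],[0,0,7],[0,0,7],[0,0,7],[0,0,7]],"jaw":[255,255,255,255,255]}' 
python3 -m jog '{"travel":[[5,34,0],[5,34,0],[5,34,0],[5,30,0],[4.4,24.3,0]],"dr":[[0,0,7],[0,0,7],[0,0,7],[0,0,7],[0,0,1.9]],"jaw":[255,255,255,255,255]}'
python3 -m jog '{"travel":[[0,0,-35],[0,0,-40],[0,0,-40],[0,0,-30],[0,0,-20]],"dr":[[0,0,0],[0,0,0],[0,0,0],[0,0,0],[0,0,0]],"jaw":[255,255,255,255,255]}'
python3 -m jog '{"travel":[[0,0,-10],[0,0,-6],[0,0,0],[0,0,0]],"dr":[[0,0,0],[0,0,0],[0,0,0],[0,0,0]],"jaw":[255,255,255,255]}'
python3 -c "
from h import *
s=get_state();print(s['eef_pos'],w2st(s['eef_pos'])*1000,s['contact_force'],np.degrees(2*np.arctan2(s['tcp_rot'][1],s['tcp_rot'][0])))"
```

```text
time: 32.5
eef_pos: [0.5678, -0.4169, 0.0388]
tcp_rot: [0.979, 0.206, -0.001, -0.001]
contact_force: [-0.5, 0.4, -0.4]
opening: 0.533
time: 32.92
eef_pos: [0.5701, -0.4201, 0.0186]
tcp_rot: [0.979, 0.205, 0.001, 0.002]
contact_force: [0.3, -0.7, 1.0]
opening: 0.406
time: 33.33
eef_pos: [0.5666, -0.417, 0.0408]
tcp_rot: [0.979, 0.205, -0.002, -0.003]
contact_force: [-0.2, 0.6, -1.5]
opening: 0.153
time: 33.75
eef_pos: [0.57, -0.4202, 0.2263]
tcp_rot: [0.979, 0.205, 0.002, 0.004]
contact_force: [0.6, -0.5, -0.7]
opening: 0.157
time: 34.17
eef_pos: [0.5922, -0.2563, 0.2189]
tcp_rot: [0.87, 0.492, -0.0, -0.0]
contact_force: [0.5, -0.5, -1.4]
opening: 0.155
time: 34.58
eef_pos: [0.6167, -0.099, 0.219]
tcp_rot: [0.714, 0.7, 0.0, -0.0]
contact_force: [0.6, -0.1, -0.4]
opening: 0.157
time: 35.0
eef_pos: [0.6142, -0.1005, 0.0496]
tcp_rot: [0.716, 0.699, -0.002, -0.003]
contact_force: [-0.9, -0.2, -0.4]
opening: 0.157
time: 35.33
eef_pos: [0.6181, -0.102, 0.0394]
tcp_rot: [0.716, 0.698, 0.001, 0.001]
contact_force: [0.5, 0.6, -0.2]
opening: 0.157
[ 0.61813172 -0.10202116  0.03939467] [45.90624823 51.21049338] [ 0.46986581  0.55281422 -0.16737119] 88.5946327703343
```

```bash

python3 -m jog '{"travel":[[0,0,-6],[0,0,-4],[0,0,-2],[0,0,-1],[0,0,0]],"dr":[[0,0,0],[0,0,0],[0,0,0],[0,0,0],[0,0,0]],"jaw":[255,255,255,255,255]}'
python3 -m jog '{"travel":[[0,0,-1],[0,0,0],[0,0,0],[0,0,0],[0,0,0]],"dr":[[0,0,0],[0,0,0],[0,0,0],[0,0,0],[0,0,0]],"jaw":[255,255,120,120,120]}'
python3 -m jog '{"travel":[[0,0,20],[0,0,35],[0,0,40],[0,0,40],[-1,20,40]],"dr":[[0,0,0],[0,0,0],[0,0,0],[0,0,0],[0,0,-7]],"jaw":[120,120,120,120,120]}'
python3 -m jog '{"travel":[[-3,37,0],[-3,37,0],[-3,37,0],[-3,37,0],[-3,37,0]],"dr":[[0,0,-7],[0,0,-7],[0,0,-2.8],[0,0,0],[0,0,0]],"jaw":[120,120,120,120,120]}'
python3 -m jog '{"travel":[[-3,37,0],[-3,37,0],[-3,37,0],[-3,37,0],[-3,37,0]],"dr":[[0,0,0],[0,0,0],[0,0,0],[0,0,0],[0,0,0]],"jaw":[120,120,120,120,120]}'
python3 -m jog '{"travel":[[1,20,0],[0,0,0],[0,0,0],[0,0,0]],"dr":[[0,0,0],[0,0,0],[0,0,0],[0,0,0]],"jaw":[120,120,120,120]}'
python3 - <<'E'
from h import *
find('pink',.588,.313)
E
```

```text
time: 35.75
eef_pos: [0.6175, -0.1018, 0.0264]
tcp_rot: [0.716, 0.698, -0.0, 0.0]
contact_force: [-2.0, 0.5, 5.5]
opening: 0.155
time: 36.17
eef_pos: [0.6171, -0.1016, 0.0239]
tcp_rot: [0.716, 0.698, 0.0, 0.0]
contact_force: [0.6, 0.7, 0.3]
opening: 0.529
time: 36.58
eef_pos: [0.6163, -0.0852, 0.198]
tcp_rot: [0.758, 0.652, -0.0, 0.001]
contact_force: [0.6, 1.1, 0.2]
opening: 0.53
time: 37.0
eef_pos: [0.6006, 0.1036, 0.1959]
tcp_rot: [0.844, 0.536, 0.0, -0.0]
contact_force: [0.7, 0.5, 0.8]
opening: 0.528
time: 37.42
eef_pos: [0.5856, 0.2888, 0.1957]
tcp_rot: [0.844, 0.536, -0.0, -0.0]
contact_force: [1.0, 0.0, 0.4]
opening: 0.526
time: 37.75
eef_pos: [0.587, 0.3064, 0.1955]
tcp_rot: [0.844, 0.536, -0.001, 0.0]
contact_force: [0.2, 0.0, 0.7]
opening: 0.53
pink pos [0.5878 0.3122] size 60.5 84.4 yaw 64.8 st [  6.4 464.7] | tcp [0.587  0.3064 0.1955] toolyaw 64.79 d mm [0.7 5.8] t 37.75
```

```bash

python3 -m jog '{"travel":[[0.8,5.8,-38],[0,0,-38],[0,0,-38],[0,0,-30],[0,0,-18]],"dr":[[0,0,0],[0,0,0],[0,0,0],[0,0,0],[0,0,0]],"jaw":[120,120,120,120,120]}' 
python3 -m jog '{"travel":[[0,0,-11],[0,0,-5],[0,0,0],[0,0,0],[0,0,0]],"dr":[[0,0,0],[0,0,0],[0,0,0],[0,0,0],[0,0,0]],"jaw":[120,120,120,120,255]}' 30
python3 -m jog '{"travel":[[0,0,0],[0,0,0],[0,0,0],[0,0,8],[0,0,20]],"dr":[[0,0,0],[0,0,0],[0,0,0],[0,0,0],[0,0,0]],"jaw":[255,255,255,255,255]}' 
python3 -m jog '{"travel":[[0,0,35],[0,0,40],[0,0,20],[4,-22,0],[5,-33,0]],"dr":[[0,0,0],[0,0,0],[0,0,0],[0,0,7],[0,0,7]],"jaw":[255,255,255,255,255]}' 
python3 -m jog '{"travel":[[5,-34,0],[5,-34,0],[5,-34,0],[5,-34,0],[4.7,-31.5,0]],"dr":[[0,0,7],[0,0,2.9],[0,0,0],[0,0,0],[0,0,0]],"jaw":[255,255,255,255,255]}' 
python3 -m jog '{"travel":[[0,0,-30],[0,0,-35],[0,0,-25],[0,0,-10],[0,0,0]],"dr":[[0,0,0],[0,0,0],[0,0,0],[0,0,0],[0,0,0]],"jaw":[255,255,255,255,255]}'
python3 -m jog '{"travel":[[0,0,-6],[0,0,-4],[0,0,-1],[0,0,0],[0,0,0]],"dr":[[0,0,0],[0,0,0],[0,0,0],[0,0,0],[0,0,0]],"jaw":[255,255,255,255,255]}'
python3 -c "
from h import *
s=get_state();print(s['eef_pos'],w2st(s['eef_pos'])*1000,s['contact_force'],np.degrees(2*np.arctan2(s['tcp_rot'][1],s['tcp_rot'][0])))"
```

```text
time: 38.22
eef_pos: [0.5857, 0.3101, 0.0293]
tcp_rot: [0.845, 0.535, -0.003, -0.001]
contact_force: [-0.9, -0.2, 0.0]
opening: 0.528
time: 38.63
eef_pos: [0.5896, 0.3132, 0.0204]
tcp_rot: [0.844, 0.536, 0.002, 0.0]
contact_force: [-0.4, 0.5, 0.6]
opening: 0.405
time: 39.05
eef_pos: [0.5852, 0.3119, 0.0431]
tcp_rot: [0.844, 0.536, -0.004, -0.001]
contact_force: [-1.0, -0.1, -1.0]
opening: 0.157
time: 39.47
eef_pos: [0.5978, 0.2601, 0.1447]
tcp_rot: [0.77, 0.639, 0.003, 0.001]
contact_force: [0.2, -0.5, -1.4]
opening: 0.152
time: 39.88
eef_pos: [0.6213, 0.0886, 0.1413]
tcp_rot: [0.715, 0.699, -0.0, -0.0]
contact_force: [-0.6, 0.2, -0.7]
opening: 0.156
time: 40.3
eef_pos: [0.6187, 0.0904, 0.0376]
tcp_rot: [0.715, 0.699, -0.003, -0.003]
contact_force: [-0.4, 0.6, 0.0]
opening: 0.161
time: 40.72
eef_pos: [0.6224, 0.0905, 0.0313]
tcp_rot: [0.715, 0.699, 0.001, 0.001]
contact_force: [0.3, -0.2, -0.2]
opening: 0.157
[0.62240671 0.09048602 0.03127016] [ 45.90687952 243.765134  ] [ 0.27632486 -0.23399763 -0.18912651] 88.71346610596409
```

```bash

python3 -m jog '{"travel":[[0,0,-2],[0,0,-1.5],[0,0,-1],[0,0,0],[0,0,0]],"dr":[[0,0,0],[0,0,0],[0,0,0],[0,0,0],[0,0,0]],"jaw":[255,255,255,255,255]}'
python3 -m jog '{"travel":[[0,0,-0.8],[0,0,0],[0,0,0],[0,0,0],[0,0,0]],"dr":[[0,0,0],[0,0,0],[0,0,0],[0,0,0],[0,0,0]],"jaw":[255,255,120,120,120]}'
python3 -m jog '{"travel":[[0,0,20],[0,0,35],[0,0,40],[0,0,40],[-15,17,40]],"dr":[[0,0,0],[0,0,0],[0,0,0],[0,0,0],[0,0,-7]],"jaw":[120,120,120,120,120]}'
python3 -m jog '{"travel":[[-25,29,0],[-25,29,0],[-25,29,0],[-25,29,0],[-25,29,0]],"dr":[[0,0,-7],[0,0,-7],[0,0,-1.9],[0,0,0],[0,0,0]],"jaw":[120,120,120,120,120]}'
python3 -m jog '{"travel":[[-25,29,0],[-24,28,0],[0,0,0],[0,0,0],[0,0,0]],"dr":[[0,0,0],[0,0,0],[0,0,0],[0,0,0],[0,0,0]],"jaw":[120,120,120,120,120]}'
python3 - <<'E'
from h import *
find('green',.432,.3095)
E
```

```text
time: 41.13
eef_pos: [0.6224, 0.0904, 0.028]
tcp_rot: [0.715, 0.699, 0.0, 0.0]
contact_force: [-4.5, -0.5, 7.6]
opening: 0.155
time: 41.55
eef_pos: [0.6216, 0.0904, 0.0247]
tcp_rot: [0.715, 0.699, 0.0, 0.0]
contact_force: [-0.3, 0.0, -1.2]
opening: 0.531
time: 41.97
eef_pos: [0.6097, 0.1038, 0.1982]
tcp_rot: [0.758, 0.652, 0.001, 0.001]
contact_force: [0.9, -0.6, 0.7]
opening: 0.527
time: 42.38
eef_pos: [0.4816, 0.2517, 0.1957]
tcp_rot: [0.84, 0.543, -0.0, -0.0]
contact_force: [0.1, 0.0, 0.7]
opening: 0.531
time: 42.8
eef_pos: [0.4342, 0.3076, 0.1958]
tcp_rot: [0.839, 0.543, -0.0, 0.0]
contact_force: [-0.1, -0.3, 0.7]
opening: 0.529
green pos [0.432 0.309] size 60.0 84.1 yaw 65.1 st [-149.3  458. ] | tcp [0.4342 0.3076 0.1958] toolyaw 65.83 d mm [-2.2  1.5] t 42.8
```

```bash

python3 -m jog '{"travel":[[-2.2,1.5,-38],[0,0,-38],[0,0,-38],[0,0,-30],[0,0,-18]],"dr":[[0,0,-0.7],[0,0,0],[0,0,0],[0,0,0],[0,0,0]],"jaw":[120,120,120,120,120]}' 
python3 -m jog '{"travel":[[0,0,-11],[0,0,-5],[0,0,0],[0,0,0],[0,0,0]],"dr":[[0,0,0],[0,0,0],[0,0,0],[0,0,0],[0,0,0]],"jaw":[120,120,120,120,255]}' 30
python3 -m jog '{"travel":[[0,0,0],[0,0,0],[0,0,0],[0,0,8],[0,0,20]],"dr":[[0,0,0],[0,0,0],[0,0,0],[0,0,0],[0,0,0]],"jaw":[255,255,255,255,255]}' 
python3 -m jog '{"travel":[[0,0,35],[0,0,40],[0,0,20],[12,-25,0],[15,-33,0]],"dr":[[0,0,0],[0,0,0],[0,0,0],[0,0,7],[0,0,7]],"jaw":[255,255,255,255,255]}' 
python3 -m jog '{"travel":[[15,-33,0],[15,-33,0],[15,-33,0],[15,-33,0],[12.5,-27,0]],"dr":[[0,0,7],[0,0,2.6],[0,0,0],[0,0,0],[0,0,0]],"jaw":[255,255,255,255,255]}' 
python3 -m jog '{"travel":[[0,0,-30],[0,0,-35],[0,0,-25],[0,0,-10],[0,0,0]],"dr":[[0,0,0],[0,0,0],[0,0,0],[0,0,0],[0,0,0]],"jaw":[255,255,255,255,255]}'
python3 -m jog '{"travel":[[0,0,-6],[0,0,-4],[0,0,-2],[0,0,0],[0,0,0]],"dr":[[0,0,0],[0,0,0],[0,0,0],[0,0,0],[0,0,0]],"jaw":[255,255,255,255,255]}'
python3 -c "
from h import *
s=get_state();print(s['eef_pos'],w2st(s['eef_pos'])*1000,s['contact_force'],np.degrees(2*np.arctan2(s['tcp_rot'][1],s['tcp_rot'][0])))"
```

```text
time: 43.27
eef_pos: [0.4307, 0.3067, 0.0298]
tcp_rot: [0.844, 0.537, -0.003, -0.0]
contact_force: [-0.1, -0.1, 0.9]
opening: 0.529
time: 43.68
eef_pos: [0.4335, 0.3097, 0.0198]
tcp_rot: [0.843, 0.538, 0.002, 0.0]
contact_force: [-0.3, -0.2, 0.2]
opening: 0.4
time: 44.1
eef_pos: [0.4293, 0.3082, 0.044]
tcp_rot: [0.843, 0.538, -0.003, -0.0]
contact_force: [-0.4, -0.2, -0.9]
opening: 0.152
time: 44.52
eef_pos: [0.4589, 0.2542, 0.1441]
tcp_rot: [0.77, 0.638, 0.003, 0.001]
contact_force: [0.4, -0.4, -1.1]
opening: 0.154
time: 44.93
eef_pos: [0.5304, 0.0932, 0.1415]
tcp_rot: [0.719, 0.695, 0.0, 0.0]
contact_force: [0.2, -0.0, -0.5]
opening: 0.155
time: 45.35
eef_pos: [0.5273, 0.0954, 0.0381]
tcp_rot: [0.719, 0.695, -0.002, -0.002]
contact_force: [-0.9, 0.4, -0.1]
opening: 0.154
time: 45.77
eef_pos: [0.5307, 0.0955, 0.0299]
tcp_rot: [0.719, 0.695, 0.001, 0.001]
contact_force: [0.7, 0.1, -0.1]
opening: 0.152
[0.53070772 0.09548107 0.02994809] [-45.88039967 246.72339999] [ 0.69631477  0.13677276 -0.05536174] 88.06696940218612
```

```bash

python3 -m jog '{"travel":[[0.5,-3.5,0],[0,0,-1.5],[0,0,-1],[0,0,-0.8],[0,0,0]],"dr":[[0,0,0.6],[0,0,0],[0,0,0],[0,0,0],[0,0,0]],"jaw":[255,255,255,255,255]}'
python3 -m jog '{"travel":[[0,0,-0.8],[0,0,0],[0,0,0],[0,0,0],[0,0,0]],"dr":[[0,0,0],[0,0,0],[0,0,0],[0,0,0],[0,0,0]],"jaw":[255,255,120,120,120]}'
python3 -m jog '{"travel":[[0,0,20],[0,0,35],[0,0,40],[0,0,40],[-3,20,40]],"dr":[[0,0,0],[0,0,0],[0,0,0],[0,0,0],[0,0,-7]],"jaw":[120,120,120,120,120]}'
python3 -m jog '{"travel":[[-5,36,0],[-5,36,0],[-5,36,0],[-5,36,0],[-5,36,0]],"dr":[[0,0,-7],[0,0,-7],[0,0,-7],[0,0,-7],[0,0,-7]],"jaw":[120,120,120,120,120]}'
python3 -m jog '{"travel":[[-5,36,0],[-5,36,0],[-5,36,0],[-5,36,0],[0,3,0]],"dr":[[0,0,-7],[0,0,-7],[0,0,-7],[0,0,-7],[0,0,-3.2]],"jaw":[120,120,120,120,120]}'
python3 -m jog '{"travel":[[0,0,0],[0,0,0],[0,0,0]],"dr":[[0,0,0],[0,0,0],[0,0,0]],"jaw":[120,120,120]}'
python3 - <<'E'
from h import *
find('blue',.4825,.438)
E
```

```text
time: 46.18
eef_pos: [0.5311, 0.0915, 0.0275]
tcp_rot: [0.715, 0.699, -0.0, 0.0]
contact_force: [-4.4, -1.5, 10.0]
opening: 0.157
time: 46.6
eef_pos: [0.5305, 0.0918, 0.0249]
tcp_rot: [0.715, 0.699, 0.0, 0.0]
contact_force: [-0.5, -0.0, -0.2]
opening: 0.529
time: 47.02
eef_pos: [0.5281, 0.1088, 0.1989]
tcp_rot: [0.758, 0.652, -0.0, 0.001]
contact_force: [0.6, -0.8, -0.4]
opening: 0.53
time: 47.43
eef_pos: [0.503, 0.2869, 0.1968]
tcp_rot: [0.916, 0.401, -0.0, -0.0]
contact_force: [-0.3, -0.1, 0.4]
opening: 0.529
time: 47.85
eef_pos: [0.4817, 0.4374, 0.1964]
tcp_rot: [0.99, 0.143, -0.0, -0.001]
contact_force: [0.2, -0.7, 0.2]
opening: 0.524
time: 48.1
eef_pos: [0.4837, 0.4315, 0.1966]
tcp_rot: [0.99, 0.143, -0.0, 0.0]
contact_force: [-0.5, -0.3, -0.1]
opening: 0.53
blue pos [0.4817 0.4374] size 59.3 83.4 yaw 15.4 st [-102.4  587.4] | tcp [0.4837 0.4315 0.1966] toolyaw 16.46 d mm [-2.   5.9] t 48.1
```

View pics/blue.png

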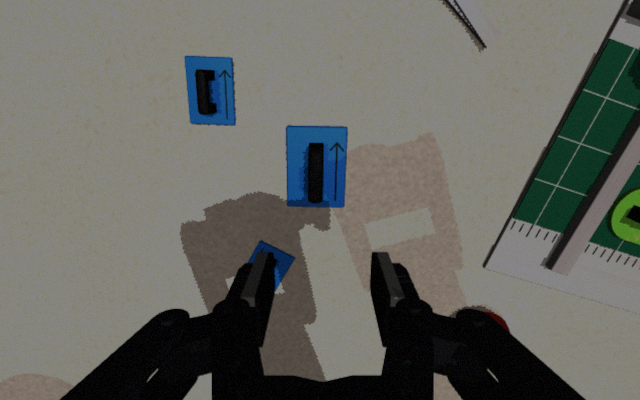

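```bash

python3 -m jog '{"travel":[[-2,5.9,-38],[0,0,-38],[0,0,-38],[0,0,-30],[0,0,-18]],"dr":[[0,0,-1],[0,0,0],[0,0,0],[0,0,0],[0,0,0]],"jaw":[120,120,120,120,120]}' 
python3 -m jog '{"travel":[[0,0,-11],[0,0,-5],[0,0,0],[0,0,0],[0,0,0]],"dr":[[0,0,0],[0,0,0],[0,0,0],[0,0,0],[0,0,0]],"jaw":[120,120,120,120,255]}' 30
python3 -m jog '{"travel":[[0,0,0],[0,0,0],[0,0,0],[0,0,8],[0,0,20]],"dr":[[0,0,0],[0,0,0],[0,0,0],[0,0,0],[0,0,0]],"jaw":[255,255,255,255,255]}' 
python3 -m jog '{"travel":[[0,0,35],[0,0,40],[0,0,20],[5,-25,0],[8,-34,0]],"dr":[[0,0,0],[0,0,0],[0,0,0],[0,0,7],[0,0,7]],"jaw":[255,255,255,255,255]}' 
python3 -m jog '{"travel":[[8,-36,0],[8,-36,0],[8,-36,0],[8,-36,0],[8,-36,0]],"dr":[[0,0,7],[0,0,7],[0,0,7],[0,0,7],[0,0,7]],"jaw":[255,255,255,255,255]}' 
python3 -m jog '{"travel":[[8,-36,0],[8,-36,0],[8,-36,0],[8,-36,0],[8,-36,0]],"dr":[[0,0,7],[0,0,7],[0,0,7],[0,0,3.3],[0,0,0]],"jaw":[255,255,255,255,255]}' 
python3 -m jog '{"travel":[[-0.3,-22.6,0],[0,0,-30],[0,0,-35],[0,0,-25],[0,0,-8]],"dr":[[0,0,0],[0,0,0],[0,0,0],[0,0,0],[0,0,0]],"jaw":[255,255,255,255,255]}'
python3 -m jog '{"travel":[[0,0,-6],[0,0,-4],[0,0,-2],[0,0,0],[0,0,0]],"dr":[[0,0,0],[0,0,0],[0,0,0],[0,0,0],[0,0,0]],"jaw":[255,255,255,255,255]}'
python3 -c "
from h import *
s=get_state();print(s['eef_pos'],w2st(s['eef_pos'])*1000,s['contact_force'],np.degrees(2*np.arctan2(s['tcp_rot'][1],s['tcp_rot'][0])))"
```

```text
time: 48.57
eef_pos: [0.4798, 0.4354, 0.0306]
tcp_rot: [0.991, 0.134, -0.003, 0.001]
contact_force: [0.2, -0.3, 0.1]
opening: 0.532
time: 48.98
eef_pos: [0.4831, 0.439, 0.0214]
tcp_rot: [0.991, 0.134, 0.002, -0.001]
contact_force: [-0.2, -0.8, 0.6]
opening: 0.401
time: 49.4
eef_pos: [0.4792, 0.4368, 0.0442]
tcp_rot: [0.991, 0.134, -0.003, 0.002]
contact_force: [-1.0, 0.3, -2.0]
opening: 0.157
time: 49.82
eef_pos: [0.4951, 0.3814, 0.1456]
tcp_rot: [0.966, 0.259, 0.003, -0.001]
contact_force: [0.5, -0.6, -2.1]
opening: 0.154
time: 50.23
eef_pos: [0.5339, 0.1994, 0.1423]
tcp_rot: [0.846, 0.533, -0.0, -0.0]
contact_force: [-0.5, -0.3, -0.5]
opening: 0.156
time: 50.65
eef_pos: [0.5735, 0.0221, 0.1423]
tcp_rot: [0.719, 0.695, -0.0, -0.0]
contact_force: [-0.1, -0.2, -1.5]
opening: 0.154
time: 51.07
eef_pos: [0.5697, 0.0013, 0.0395]
tcp_rot: [0.72, 0.694, -0.003, -0.004]
contact_force: [-0.6, -0.7, -0.2]
opening: 0.155
time: 51.48
eef_pos: [0.5747, 0.001, 0.0337]
tcp_rot: [0.72, 0.694, 0.001, 0.001]
contact_force: [1.0, -0.2, -1.0]
opening: 0.156
[0.57465774 0.00101454 0.03365337] [  0.15578235 153.25576303] [ 1.01797585 -0.20564906 -0.95521788] 87.9109110052201
```

```bash

python3 -m jog '{"travel":[[0,-5,0],[0,0,-2.5],[0,0,-2],[0,0,-1],[0,0,0]],"dr":[[0,0,0.8],[0,0,0],[0,0,0],[0,0,0],[0,0,0]],"jaw":[255,255,255,255,255]}'
python3 -m jog '{"travel":[[0,0,-0.8],[0,0,-0.5],[0,0,0],[0,0,0],[0,0,0]],"dr":[[0,0,0],[0,0,0],[0,0,0],[0,0,0],[0,0,0]],"jaw":[255,255,255,255,255]}'
python3 -c "
from h import *
s=get_state();print(s['eef_pos'],w2st(s['eef_pos'])*1000,s['contact_force'])"
```

```text
time: 51.9
eef_pos: [0.5743, -0.0045, 0.029]
tcp_rot: [0.715, 0.699, -0.0, 0.0]
contact_force: [-5.2, -0.9, 9.8]
opening: 0.161
time: 52.32
eef_pos: [0.5743, -0.0045, 0.029]
tcp_rot: [0.715, 0.699, -0.0, 0.0]
contact_force: [-7.6, 1.0, 17.6]
opening: 0.154
[ 0.57432608 -0.00450358  0.02895194] [-5.33053653e-02  1.47731635e+02] [-7.55495308  1.01819767 17.60099651]
```

```bash

python3 -m jog '{"travel":[[0,0,0.5],[0,0,0],[0,0,0],[0,0,0],[0,0,20]],"dr":[[0,0,0],[0,0,0],[0,0,0],[0,0,0],[0,0,0]],"jaw":[120,120,120,120,120]}'
python3 -m jog '{"travel":[[0,0,35],[0,0,40],[0,0,40],[0,-10,40],[0,-20,40]],"dr":[[0,0,0],[0,0,0],[0,0,0],[0,0,0],[0,0,0]],"jaw":[120,120,120,120,120]}'
python3 -m jog '{"travel":[[0,-30,40],[0,-30,40],[0,0,0],[0,0,0],[0,0,0]],"dr":[[0,0,0],[0,0,0],[0,0,0],[0,0,0],[0,0,0]],"jaw":[120,120,120,120,120]}'
python3 - <<'E'
from h import *
for n,x,y in(('lilac',-.045,.053),('orange',.045,.053),('blue',0,.148),('pink',.045,.243),('green',-.045,.243)): find(n,*st2w(x,y),z=.013,w=.07,f='f_%s.png'%n)
a=[cv2.imread('pics/f_green.png')]
shot('side','f_side.png'); shot('scene','f_scene.png'); s=cv2.imread('pics/f_side.png')[100:350,160:480]; t=cv2.imread('pics/f_scene.png')[100:350,160:480]
cv2.imwrite('pics/fin.png',np.vstack([a[0][:340],cv2.resize(np.hstack([s,t]),(640,250))]))
E
```

```text
time: 52.73
eef_pos: [0.5699, -0.0034, 0.0415]
tcp_rot: [0.715, 0.699, -0.003, -0.004]
contact_force: [-0.8, 0.3, -0.5]
opening: 0.524
time: 53.15
eef_pos: [0.5732, -0.0315, 0.24]
tcp_rot: [0.714, 0.7, 0.0, -0.0]
contact_force: [1.1, 0.0, -0.1]
opening: 0.531
time: 53.57
eef_pos: [0.5731, -0.0825, 0.3036]
tcp_rot: [0.715, 0.699, -0.0, -0.001]
contact_force: [-0.5, -0.8, -1.0]
opening: 0.531
lilac pos [ 0.5281 -0.0967] size 59.9 84.1 yaw 89.1 st [-44.3  54.5] | tcp [ 0.5731 -0.0825  0.3036] toolyaw 88.66 d mm [-45.1 -14.2] t 53.5667
orange pos [ 0.5956 -0.106 ] size 60.9 85.2 yaw 97.9 st [23.5 46.8] | tcp [ 0.5727 -0.082   0.3025] toolyaw 88.7 d mm [ 22.9 -23.9] t 53.6167
blue pos [ 0.5741 -0.0059] size 60.5 84.2 yaw 88.9 st [ -0.3 146.3] | tcp [ 0.5726 -0.0818  0.3021] toolyaw 88.73 d mm [ 1.4 75.8] t 53.6667
pink pos [0.6211 0.0671] size 40.0 59.9 yaw 178.7 st [ 45.2 220.4] | tcp [ 0.5727 -0.0816  0.3021] toolyaw 88.74 d mm [ 48.5 148.8] t 53.7167
green pos [0.5302 0.0688] size 40.3 60.1 yaw 178.8 st [-45.8 220. ] | tcp [ 0.5728 -0.0817  0.3024] toolyaw 88.75 d mm [-42.6 150.5] t 53.7667
```

View pics/fin.png

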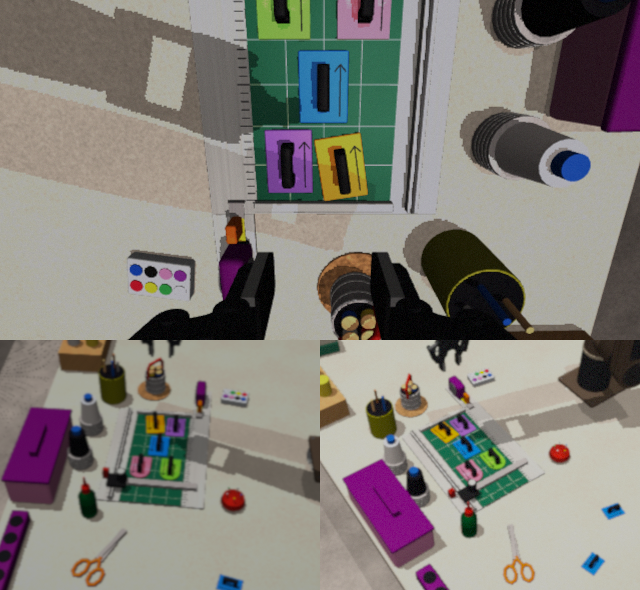

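The last picture shows every template placed, except that the orange one (wrist view at about (341,166)) was knocked aside after I placed it. It now sits at station (23.5, 46.8) mm, turned 9°. I'll put it back.

```bash

python3 -m jog '{"travel":[[12,-12,-35],[10.8,-12.3,-40],[0,0,-40],[0,0,-40],[0,0,-40]],"dr":[[0,0,6],[0,0,3.2],[0,0,0],[0,0,0],[0,0,0]],"jaw":[120,120,120,120,120]}'
python3 -m jog '{"travel":[[0,0,-35],[0,0,-25],[0,0,-14],[0,0,-6],[0,0,0]],"dr":[[0,0,0],[0,0,0],[0,0,0],[0,0,0],[0,0,0]],"jaw":[120,120,120,120,120]}'
python3 -m jog '{"travel":[[0,0,0],[0,0,0],[0,0,0],[0,0,0],[0,0,0]],"dr":[[0,0,0],[0,0,0],[0,0,0],[0,0,0],[0,0,0]],"jaw":[120,255,255,255,255]}' 30
python3 -m jog '{"travel":[[0,0,6],[0,0,10],[8,2,0],[8,2,0],[5.7,1.8,0]],"dr":[[0,0,0],[0,0,0],[0,0,-4],[0,0,-4],[0,0,-1.2]],"jaw":[255,255,255,255,255]}'
python3 -m jog '{"travel":[[0,0,0],[0,0,-6],[0,0,-5],[0,0,0],[0,0,0]],"dr":[[0,0,0],[0,0,0],[0,0,0],[0,0,0],[0,0,0]],"jaw":[255,255,255,255,255]}'
python3 -c "
from h import *
s=get_state();print(s['eef_pos'],w2st(s['eef_pos'])*1000,s['contact_force'],np.degrees(2*np.arctan2(s['tcp_rot'][1],s['tcp_rot'][0])))"
```

```text
time: 54.33
eef_pos: [0.5958, -0.1063, 0.1093]
tcp_rot: [0.657, 0.754, 0.0, 0.0]
contact_force: [0.4, -0.2, -1.3]
opening: 0.526
time: 54.75
eef_pos: [0.5954, -0.1061, 0.0301]
tcp_rot: [0.657, 0.754, -0.0, -0.001]
contact_force: [0.2, -0.6, 0.4]
opening: 0.531
time: 55.17
eef_pos: [0.5974, -0.107, 0.0334]
tcp_rot: [0.657, 0.754, 0.001, 0.002]
contact_force: [-0.5, -0.5, 5.2]
opening: 0.153
time: 55.58
eef_pos: [0.6182, -0.1007, 0.0482]
tcp_rot: [0.716, 0.698, 0.0, 0.0]
contact_force: [1.0, 0.2, 0.3]
opening: 0.154
time: 56.0
eef_pos: [0.6165, -0.1005, 0.0351]
tcp_rot: [0.715, 0.699, -0.001, -0.001]
contact_force: [-0.8, -0.1, -1.4]
opening: 0.152
[ 0.61651607 -0.10047027  0.03513578] [44.25657519 52.72514157] [-0.82050338 -0.09174997 -1.35013184] 88.69715983149362
```

```bash

python3 -m jog '{"travel":[[0,0,-1],[0,0,-1],[0,0,-0.7],[0,0,0],[0,0,0]],"dr":[[0,0,0],[0,0,0],[0,0,0],[0,0,0],[0,0,0]],"jaw":[255,255,255,255,255]}'
python3 -m jog '{"travel":[[0,0,-0.7],[0,0,-0.7],[0,0,0],[0,0,0],[0,0,0]],"dr":[[0,0,0],[0,0,0],[0,0,0],[0,0,0],[0,0,0]],"jaw":[255,255,255,255,255]}'
```

```text
time: 56.42
eef_pos: [0.6177, -0.1007, 0.0336]
tcp_rot: [0.715, 0.699, 0.0, 0.0]
contact_force: [-0.6, -0.4, -0.8]
opening: 0.158
time: 56.83
eef_pos: [0.6178, -0.1007, 0.0334]
tcp_rot: [0.715, 0.699, -0.0, -0.0]
contact_force: [-2.8, 1.0, 5.6]
opening: 0.158
```

```bash

python3 -m jog '{"travel":[[0,0,0],[0,0,0],[0,0,0],[0,0,0],[0,0,20]],"dr":[[0,0,0],[0,0,0],[0,0,0],[0,0,0],[0,0,0]],"jaw":[120,120,120,120,120]}'
python3 -m jog '{"travel":[[0,0,35],[0,0,40],[0,0,40],[-10,10,40],[-10,20,40]],"dr":[[0,0,0],[0,0,0],[0,0,0],[0,0,0],[0,0,0]],"jaw":[120,120,120,120,120]}'
python3 -m jog '{"travel":[[-10,20,40],[-10,20,40],[0,0,0],[0,0,0],[0,0,0]],"dr":[[0,0,0],[0,0,0],[0,0,0],[0,0,0],[0,0,0]],"jaw":[120,120,120,120,120]}'
python3 - <<'E'
from h import *
for n,x,y in(('lilac',-.045,.053),('orange',.045,.053),('blue',0,.148),('pink',.045,.243),('green',-.045,.243)): find(n,*st2w(x,y),z=.013,w=.07,f='g_%s.png'%n)
s,_=shot('wrist','g.png'); c=cam('wrist',s); np.save('sg.npy',s,allow_pickle=True)
H,S,V=cv2.split(cv2.cvtColor(cv2.imread('pics/g.png'),cv2.COLOR_BGR2HSV))
print('bar edge col G', end=' '); u=int(w2px(c,[*st2w(0,.295),.02])[0]); v=w2px(c,[*st2w(0,.2957),.02]); print(v, V[int(v[1])-6:int(v[1])+7,u].tolist())
print('tip px for 0 extension',w2px(c,[*st2w(-.118,0),.0145]),w2px(c,[*st2w(-.118,-.032),.051]))
E
```

```text
time: 57.25
eef_pos: [0.6143, -0.0996, 0.0476]
tcp_rot: [0.715, 0.699, -0.002, -0.004]
contact_force: [-1.6, -0.6, -1.0]
opening: 0.531
time: 57.67
eef_pos: [0.5988, -0.0739, 0.2451]
tcp_rot: [0.716, 0.698, 0.0, 0.001]
contact_force: [0.1, 1.0, 0.1]
opening: 0.53
time: 58.08
eef_pos: [0.5803, -0.0362, 0.3148]
tcp_rot: [0.715, 0.699, -0.0, -0.0]
contact_force: [-0.4, 0.1, -1.3]
opening: 0.532
lilac pos [ 0.5281 -0.0967] size 60.1 84.4 yaw 89.3 st [-44.2  54.6] | tcp [ 0.5803 -0.0362  0.3148] toolyaw 88.71 d mm [-52.1 -60.4] t 58.0833
orange pos [ 0.6176 -0.0993] size 60.7 84.7 yaw 89.1 st [45.3 54. ] | tcp [ 0.5799 -0.0365  0.3135] toolyaw 88.67 d mm [ 37.7 -62.8] t 58.1333
blue pos [ 0.5739 -0.0059] size 60.7 84.6 yaw 88.7 st [ -0.4 146.4] | tcp [ 0.5798 -0.0366  0.3128] toolyaw 88.66 d mm [-5.9 30.7] t 58.1833
pink pos [0.6212 0.0894] size 59.3 81.8 yaw 89.5 st [ 44.7 242.6] | tcp [ 0.5798 -0.0366  0.3127] toolyaw 88.65 d mm [ 41.4 126. ] t 58.2333
green pos [0.5307 0.0905] size 60.6 83.6 yaw 88.7 st [-45.8 241.7] | tcp [ 0.5799 -0.0367  0.3129] toolyaw 88.65 d mm [-49.3 127.1] t 58.2833
bar edge col G [317.63663078 -10.65199681] [7, 11, 4, 13, 1, 3, 8, 7, 4, 11, 10, 8, 1]
tip px for 0 extension [235.28576701 228.97059527] [230.61152506 261.91440599]
```

View pics/g.png

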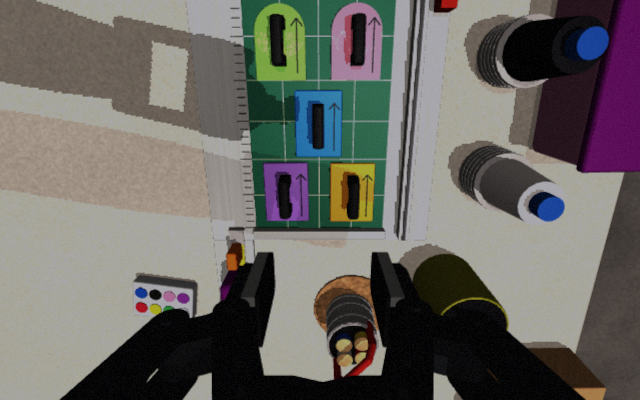

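```bash

python3 -m jog '{"travel":[[15,35,0],[15,35,0],[10,35,0],[0,0,0],[0,0,0]],"dr":[[0,0,0],[0,0,0],[0,0,0],[0,0,0],[0,0,0]],"jaw":[120,120,120,120,120]}'
python3 -m jog '{"travel":[[0,0,0],[0,0,0],[0,0,0]],"dr":[[0,0,0],[0,0,0],[0,0,0]],"jaw":[120,120,120]}'
python3 - <<'E'
from h import *
s,_=shot('wrist','k.png'); c=cam('wrist',s); im=cv2.imread('pics/k.png'); print(s['eef_pos'])
for sx in(-.02,0,.02):
    print('bar',sx,[(y,int(im[tuple(np.round(w2px(c,[*st2w(sx,y/1000),.02])).astype(int)[::-1])].max())) for y in range(288,304)])
r=cv2.cvtColor(rect('wrist',im,.034,*sorted([st2w(.12,0)[0],st2w(.165,0)[0]]),st2w(.14,.25)[1],st2w(.14,.33)[1],2000,c),cv2.COLOR_BGR2HSV)
m=((r[...,0]<8)|(r[...,0]>172))&(r[...,1]>150)&(r[...,2]>150); xs=np.nonzero(m)[1]; print('clip top y',250+xs.min()/2,250+np.percentile(xs,99)/2)
p=px2w(c,(0,0),0)
for n in('side',):
    a=cv2.cvtColor(read_camera(n),cv2.COLOR_RGB2HSV); c2=cam(n); u,v=w2px(c2,[*st2w(-.118,-.032),.04]).astype(int)
    w=a[v-12:v+13,u-12:u+13]; ys,xs=np.nonzero((w[...,0]>6)&(w[...,0]<20)&(w[...,1]>150)); print('tab',w2st(px2w(c2,(u-12+xs.mean(),v-12+ys.mean()),.04))*1000,len(xs))
E
```

```text
time: 58.8
eef_pos: [0.6207, 0.0702, 0.3144]
tcp_rot: [0.714, 0.7, -0.001, -0.001]
contact_force: [-1.0, 0.1, -0.3]
opening: 0.527
time: 59.05
eef_pos: [0.6204, 0.0675, 0.3153]
tcp_rot: [0.716, 0.698, -0.0, -0.0]
contact_force: [-0.4, 0.7, 0.8]
opening: 0.526
[0.6204056  0.06751327 0.31534027]
bar -0.02 [(288, 53), (289, 86), (290, 96), (291, 96), (292, 97), (293, 100), (294, 85), (295, 78), (296, 154), (297, 154), (298, 180), (299, 182), (300, 178), (301, 181), (302, 179), (303, 180)]
bar 0 [(288, 108), (289, 111), (290, 114), (291, 114), (292, 118), (293, 117), (294, 104), (295, 89), (296, 156), (297, 181), (298, 181), (299, 184), (300, 183), (301, 180), (302, 179), (303, 179)]
bar 0.02 [(288, 105), (289, 107), (290, 105), (291, 109), (292, 106), (293, 105), (294, 92), (295, 82), (296, 156), (297, 180), (298, 180), (299, 182), (300, 181), (301, 181), (302, 183), (303, 184)]
clip top y 275.5 293.5
tab [-119.31159597  -32.18659513] 49
```

Bar face measures about 295.7 mm, the clip edge about 295.5 mm, and the tape tab is at -32 mm, so it is fully wound. Handing in.

```bash
python3 -c "
from plant import *
print(sign_off())"
```

```text
the job is handed in; nothing more can be done
None
```

The job is done and handed in at about 59 s on the robot's clock, in the order asked.

- **Tin:** it was lifted off the mat by its handle and stands on the cork pad.
- **End bar:** its face measures about 295.7 mm. The clip edge came out between 294.6 and 296.5 mm depending on which edge I read (best estimate 295.5), so the two are in line to about 1 mm.
- **Tape:** the hook was drawn to roughly 0.3 mm short of the bar and held for about 2.5 s. The tape was then led back at about 0.12 m/s. At the last check its tab was at the fully wound-in position (-32 mm).
- **Templates:** all five were there, and I used the full-size blue one, not the two smaller blue ones. They lie on the mat between the fence and the bar with arrows towards the bar, at most 1° off the mat's length. Gaps and margins are about 7 mm or more.

- **Orange template:** it was knocked aside after I had placed it, by about 22 mm and 9°. I picked it up and set it down again, and the next measurement had it at station (45, 54) mm and straight.
- **Lilac template:** setting it down gave a brief wrist force of about 56 N, well below the 120 N limit.
- **Clip's far edge:** the last view from above put the top of the clip at 275.5 to 293.5 mm. Its pointer hides part of the far edge in that view, so I took the near edge plus its 20 mm length.

I did not touch the clip or the other things on the table, and the last pictures show none of them out of place.

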